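# Pack the little meat pies in the pinch-lock carrier

## Robot

A 6-joint arm with a two-finger parallel gripper is mounted at the origin on the work surface. World frame = base frame: x ahead of the robot, y to its left, z up, the work surface at z = 0. Lengths are in m, angles in rad, forces in N, time in s.
With the tool pointing down it reaches from about 0.35 to 0.975 m from the base axis. Payload 7.1 kg.
Tool frame: the origin (TCP) lies on the mounting face of the last link; the fingertips stand 182 mm ahead of it and the grasp point (between the pads) lies 163 mm ahead of it (r.tip_reach is the distance from the TCP to the fingertips, in m); z points along the fingers, y is the line along which they close (so a half turn about z gives the same grasp; the last joint's range is limited). The gripper opens to 88 mm and grips with 3 to 60 N. Pads are 20 mm wide; open, the fingers measure 115 mm over their backs; the gripper's body (75 mm by 178 mm) begins 61 mm behind the grasp point.
Start: joints at [-1.242, 0.423, 1.63, -0, 1.089, -0.019], TCP at [0.213, -0.588, 0.405] pointing down, gripper open.
Joint ranges: [-3, 3], [-0.9, 2.11], [0.09, 2.58], [-1.31, 4.45], [0.11, 2.69], [-2.54, 2.54]. Speed limits (rad/s): [2.39, 2.39, 3.01, 3.14, 3.14, 3.14].

## Interface

Orientations are given as a 3x3 rotation matrix whose columns are the frame's x, y, z axes.
In Python, from plant import r gives the robot as it stands.
- The arm moves only by the tool play_rows, never from a script. Its arguments are lists of equal length, an entry for each row: "rot": the turn, a rotation vector about the tool's x, y, z as a fraction of full scale, a list of three; "xyz": the shift along the tool's x, y, z as a fraction of full scale, a list of three; "hand": the opening, from 0 (shut) to 1 (fully open). In form: {"rot": [[rx, ry, rz], ...], "xyz": [[x, y, z], ...], "hand": [hand, ...]}. A call has exactly 8 rows; each row shifts and turns the commanded pose from where the row before left it, along the tool's axes as they then stand; what a row does not reach is not made up. Full scale, the value 1, is 0.2 m for a shift and 30 degrees for a turn. A row lasts 1/8 s, in which the tool goes at most 62.5 mm and 10.7 degrees, less where a joint would pass 70% of its speed; a pose out of reach is approached as far as the arm can. A call with a number of a shift or a turn outside -1 to 1 is refused whole. A call with a gripper value outside its range is refused whole. The fingers move at their own pace and stop on an object; "grip_force" is the grip in N (left out, the last holds). Time passes only in rows, so rows that do not move let the fingers close, or fill a call up. It gives the time, the measured TCP pose, the force, the opening and the grip force at its end, in the units of the state.
- r.sense(): the state, without advancing time (a new reading comes with each control period).
- r.grab_frame(name): name is "scene" or "top" or "wrist"; returns (picture, depth): 420x560x3 uint8, red, green, blue; 420x560 float32, m along the optical axis (not along the pixel's ray), 0 where there is no reading.
- r.camera_info(name): a dict with "fx", "fy", "cx", "cy" (pixels), "pose" (4x4, takes a point from camera to world coordinates). Camera axes: x right, y up, looking along -z (the intrinsics and any distortion apply to the point x, -y, -z); pixel columns grow to the right and rows downward; lengths in m; the calibration is good to about 2 mm. A picture is of the moment at which its call begins: read the wrist's pose just before it. camera_info takes no time and is no camera call; for the wrist camera it gives the pose at the moment of the call.
- r.close_job(): hands the job in; it is judged then, once.
The state is a dict: "t": time; "qpos": joint angles; "qvel": joint speeds; "tau": joint torques, N m; "ee_pos": TCP position; "tcp_rot": TCP orientation; "ft_force": force on the tool from outside, world axes, zero at the start; "torque": the same for the moment, N m; "width": finger opening in m; "finger_force": force on a finger pad.
Only numpy, scipy, OpenCV 4.12 (cv2) and the standard library are available. Lean on these libraries where they do the work, as an engineer would, in place of code of your own. Each camera call takes 0.05 s, during which the arm holds its last target. There are 200 camera calls.

## Task

Pinch the two buttons of the pastry carrier together and take its cover off, then bring every meat pie from the wire rack to the carrier's ribbed base with the three-prong lifter, flat and level, never touching a pie with your fingers. Lay the lifter back on its rest the way it lay, and put the cover back on so that both bolts spring out under their hooks. Leave the other things on the ledge where they are.

Things in the scene. Friction and masses are not known exactly. Their poses are not given: they have to be found in the camera images.
- carrier: Base of the pastry carrier, grey plastic, fixed; origin: centre of its underside, x to its back, front (-x, open) to the robot. Plate 168 (x) x 222 (y) x 6 mm with 9 ribs along x (x -70 to +70), 4 mm thick, at y = -80, -60 .. +80 mm, tops at z 24. The 16 mm channels between (y = +-10, +-30 .., floor z 6) take the lifter's prongs. Set the two back pies before the front one
- place_back_left (a point): place for a pie on the carrier: x +33, y +42, on the rib tops (z 24 mm). Any place will do where the whole pie stays under the cover: centre within 45 mm in x and 60 mm in y of the carrier's middle, pies not overlapping
- place_back_right (a point): the same, x +33, y -42 mm
- place_front (a point): the same, x -33, y 0 mm
- hook_left (a point): Hook of the carrier on its +y side (the other mirrors it): a post 34 mm long in x, inner face at y 104.5 mm, 71 mm high, with a lip pointing inwards to y 97 mm. This point: inner edge of the lip's underside, x 0, y 97, z 65 mm
- cover_grip (a point): Cover, loose, 0.34 kg (varies), white plastic: upside-down tray 156 (x) x 184 (y) x 50 mm, 3 mm walls, open below. Home: centred on the carrier's plate around the ribs, axes as the carrier's. This point: midway between its two grip buttons, 78 mm above its lower edge, 28 above its top face; 84 mm above the carrier's origin when home. Both buttons pinched and held, it can be carried and lowered
- catch_left (a joint): m, travel of the +y button with its bolt: 0 sprung out, 0.008 fully in (4 N to start, 9 N fully in, then a firm stop). Button: upright tab 26 mm wide (x), up to 37 mm above the cover's top face; outer faces of the two are 52 mm apart along y, 36 when pinched
- catch_right (a joint): the same for the -y button. Each bolt is a flat bar 16 mm wide (x), 2 to 7 mm above the cover's top face, reaching 102 mm from the cover's middle: 5 mm under the carrier's hook lip with 2 mm of play in height; fully in, it is 3 mm clear of the lip
- rack: Wire cooling rack, steel, fixed, front (-x) to the robot. Origin: on the ledge under its centre. 11 wires 4 mm thick along x (x -93 to +93) at y = -100, -80 .. +100 mm, tops at z 40 mm; 16 mm channels between (y = +-10, +-30 ..) take the prongs. Below the wires only 6 mm cross bars at x = +-91, tops at z 21 mm
- lifter_grip (a point): Pastry lifter, loose, 0.11 kg. This point: grip centre of its dark wooden handle, a level bar 14 x 14 mm along the lifter's x (x -100 to +31 mm of this point). x points to the prong tips, z up
- lifter_prongs (a point): Middle of the lifter's prong field, on the prongs' underside; 105 mm ahead of and 42 mm below the grip point. Three prongs 6 mm wide, 3 mm thick, at y = -20, 0, +20, x -32 to +32 mm of this point. Their rear ends (x -35 to -32) turn up 19 mm to a cross plate (x -62 to -35, 46 mm wide, underside z 16). A pie lies on the prongs in front of the turned-up ends
- rest: Pale wooden utensil rest, fixed. Plate 3 mm thick, x -165 to +45, 76 mm wide; cross bar 110 mm wide, 38 mm high at x -152 carries the handle. Origin: underside, below the middle of the prongs of the lifter as it belongs: prongs flat on the plate, pointing to +x, grip point at x -105, y 0, z 45 mm
- board: Wooden board, fixed, 190 (x) x 210 (y) x 14 mm, empty: the cover may stand on it meanwhile. Origin: centre of its underside
- pie0_mid (a point): Small round meat pie in a tin dish, loose: rim 58 mm across, foot about 47 mm across, 24 mm high, 0.07 kg (varies), flat below. This point: its centre, 12 mm above its underside. It starts on the rack's wires; two or three pies are present
- pie1_mid (a point): Small round meat pie in a tin dish, loose: rim 58 mm across, foot about 47 mm across, 24 mm high, 0.07 kg (varies), flat below. This point: its centre, 12 mm above its underside. It starts on the rack's wires; two or three pies are present
- pie2_mid (a point): Small round meat pie in a tin dish, loose: rim 58 mm across, foot about 47 mm across, 24 mm high, 0.07 kg (varies), flat below. This point: its centre, 12 mm above its underside. It starts on the rack's wires; two or three pies are present
- mug: brown ceramic mug, 80 mm across, 92 mm high, origin under its centre: leave it
- padlock: steel padlock lying flat, about 40 x 60 x 18 mm, origin under its centre: leave it
- keys: two aluminium keys on a split ring, lying flat, 70 mm long, origin at the ring: leave them
- torch: green plastic torch lying along its x, 140 mm long, 40 mm high: leave it
- bottle: green glass bottle, 64 mm across, 190 mm high: leave it
- jar: glass jar with a metal cap, 72 mm across, 85 mm high: leave it
Mind the look-alikes: they are no part of the job. What is shaped like the part that bears pie0_mid but pink or purple is not meant.

How it is judged:
By the outcome, as a careful person would: the job done as asked, in the order asked, and still so for the second after the job is handed in, with the robot touching nothing.
Of pie0, pie1, pie2 only 2 to 3 are there at a start; the rules pass over those that are not, and their reading is None.
At some moment in a run one of lifter, cover may be knocked a few centimetres aside while the robot is not near it.
It also fails if it takes over 210 s, if anything falls off the work surface, if the arm or the gripper's body presses on something with over 40 N, if the wrist force passes 120 N, or if a joint passes its speed limit or range.

## Working session

There is one attempt and no reset: what is moved stays moved. The work goes in short steps, Python scripts to look and compute and a tool call to move; the robot and the scene stay as the last step left them, time stands still between calls to the robot, and variables do not carry over. Pictures are saved under pics/ and viewed, at most 15 in all, crops included, and the job is handed in when it is done.

Besides the shell and the picture viewer there is one more tool, called as name(argument=value, ...) on one line, values as JSON. play_rows: Moves the arm, as the interface text tells. Shift numbers are shares of 0.2 m and turn numbers shares of 30 degrees, none past 1 either way. Its arguments: {"type":"object","properties":{"rot":{"type":"array"},"xyz":{"type":"array"},"hand":{"type":"array"},"grip_force":{"type":"number"}},"required":["rot","xyz","hand"]}

```bash
ls; mkdir -p pics; python3 - <<'E'
from plant import r
import cv2,numpy as np
s=r.sense();print(s['t'],s['ee_pos'],s['tcp_rot'],s['width'])
for n in("scene","top"):
    p,d=r.grab_frame(n);cv2.imwrite(f'pics/{n}0.png',p[:,:,::-1]);np.savez(f'{n}0.npz',p=p,d=d);c=r.camera_info(n);print(n,c)
E
```

```text
pics
0.0 [ 0.21294433 -0.58730933  0.40390043] [[ 9.40124012e-01  3.40832211e-01 -4.95643299e-04]
 [ 3.40832571e-01 -9.40122911e-01  1.43898000e-03]
 [ 2.44851150e-05 -1.52175103e-03 -9.99998842e-01]] 0.0875942949997807
scene {'fx': 434.6610207447061, 'fy': 434.6610207447061, 'cx': 282.30082952845413, 'cy': 214.6831567482294, 'pose': array([[-0.13599923, -0.73045117,  0.66928715,  1.23244612],
       [ 0.99066293, -0.09375714,  0.09897752,  0.11188046],
       [-0.00954779,  0.67649884,  0.7363818 ,  0.82108878],
       [ 0.        ,  0.        ,  0.        ,  1.        ]])}
top {'fx': 478.93716538829545, 'fy': 478.93716538829545, 'cx': 280.23260810979946, 'cy': 210.02582645575302, 'pose': array([[ 1.31821313e-02,  9.77585636e-01, -2.10125095e-01,
         2.84002298e-01],
       [-9.99908145e-01,  1.35500822e-02,  3.11458838e-04,
        -1.26243284e-02],
       [ 3.15169000e-03,  2.10101688e-01,  9.77674459e-01,
         1.40512447e+00],
       [ 0.00000000e+00,  0.00000000e+00,  0.00000000e+00,
         1.00000000e+00]])}
```

View pics/top0.png

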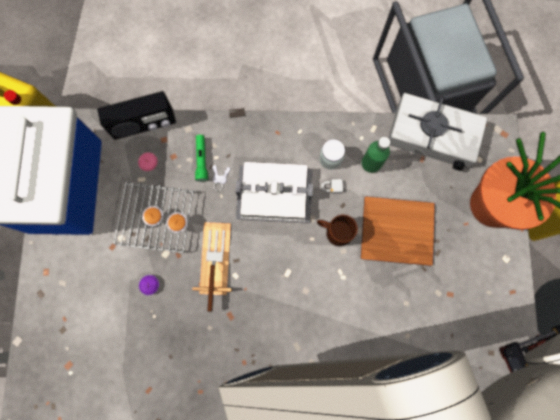

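View pics/scene0.png

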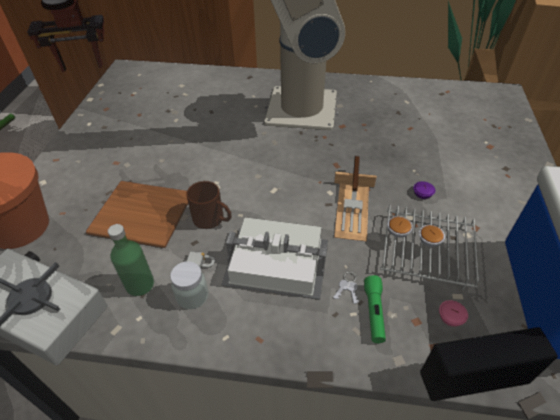

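The top view shows the covered carrier at (275,190), the rack at (160,218) with two orange pies at (152,216) and (177,222), and the lifter on its rest at (213,262). It also shows the board at (398,230). The pink (148,161) and purple (149,285) rounds are look-alikes.

```bash
cat > h.py <<'E'
import numpy as np,cv2
from plant import r
def cloud(d,c):
    v,u=np.mgrid[:d.shape[0],:d.shape[1]]
    P=np.stack([(u-c['cx'])/c['fx']*d,-(v-c['cy'])/c['fy']*d,-d],-1)
    return P@c['pose'][:3,:3].T+c['pose'][:3,3]
def ray(u,v,z,c):
    u=np.asarray(u,float);v=np.asarray(v,float)
    q=np.stack([(u-c['cx'])/c['fx'],-(v-c['cy'])/c['fy'],-np.ones_like(u)],-1)@c['pose'][:3,:3].T
    o=c['pose'][:3,3]; return o+q*((z-o[2])/q[...,2])[...,None]
def shot(n,name):
    c=r.camera_info(n);p,d=r.grab_frame(n);cv2.imwrite(f'pics/{name}.png',p[:,:,::-1]);np.savez(name+'.npz',p=p,d=d,pose=c['pose']);return p,d,c
def load(name,n):
    f=np.load(name+'.npz');c=dict(r.camera_info(n))
    if 'pose' in f:c['pose']=f['pose']
    return f['p'],f['d'],c
def rect(m,W):
    pts=W[m][:,:2].astype(np.float32);return cv2.minAreaRect(pts),W[m].mean(0)
E
python3 - <<'E'
from h import *
p,d,c=load('top0','top');W=cloud(d,c)
hsv=cv2.cvtColor(p,cv2.COLOR_RGB2HSV);H,S,V=hsv[...,0],hsv[...,1],hsv[...,2]
def box(u0,u1,v0,v1):
    m=np.zeros(d.shape,bool);m[v0:v1,u0:u1]=1;return m
Z=W[...,2]
def comp(m):
    n,l,s,_=cv2.connectedComponentsWithStats(m.astype(np.uint8));return l==1+np.argmax(s[1:,4])
def show(n,m):
    m=comp(m);q,me=rect(m,W);v,u=np.nonzero(m);print(n,m.sum(),u.mean().round(1),v.mean().round(1),np.round(q[0],4),np.round(q[1],4),round(q[2],1),me.round(4))
show('cover',box(235,315,155,225)&(Z>.045)&(Z<.066))
show('coverhi',box(235,315,155,225)&(Z>.075))
show('board',box(355,440,190,270)&(Z>.007)&(S>90))
show('rest',box(190,240,215,315)&(S>100)&(V>150)&(H<25)&(Z<.015))
show('restbar',box(190,240,280,300)&(S>100)&(V>150)&(H<25)&(Z>.02))
show('handle',box(200,225,262,315)&(V<110)&(Z>.03))
show('pieA',box(138,164,203,229)&(S>110)&(H<25)); show('pieB',box(164,191,210,236)&(S>110)&(H<25))
show('mug',box(315,360,212,248)&(Z>.06));
big=cv2.resize(p[120:320,90:460],None,fx=2.15,fy=2.15,interpolation=cv2.INTER_CUBIC);cv2.imwrite('pics/big.png',big[:,:,::-1])
E
```

```text
cover 3130 273.8 190.3 [0.6349 0.006 ] [0.1923 0.1579] 87.7 [0.6325 0.0063 0.056 ]
coverhi 72 273.7 187.8 [0.4686 0.0013] [0.3698 0.0149] 2.0 [0.6276 0.0061 0.1027]
board 4435 397.9 231.0 [ 0.4847 -0.2297] [0.2488 0.5364] 17.9 [ 0.5242 -0.3591  0.0189]
rest 521 221.7 254.3 [0.4484 0.1721] [0.1933 0.0787] 1.5 [0.4509 0.1572 0.0025]
restbar 53 221.4 290.0 [0.3464 0.1493] [0.0137 0.0472] 8.8 [0.3451 0.1499 0.0358]
handle 147 210.9 292.8 [0.3504 0.1766] [0.0123 0.1272] 88.3 [0.3367 0.1771 0.0512]
pieA 213 152.1 215.3 [0.5528 0.3533] [0.0471 0.0439] 46.0 [0.5522 0.3532 0.0618]
pieB 215 176.4 222.0 [0.4093 0.1515] [0.4106 0.0458] 46.4 [0.5324 0.2813 0.0681]
mug 286 340.0 227.8 [ 0.4381 -0.0904] [0.1058 0.3286] 45.4 [ 0.5182 -0.1802  0.0915]
```

View pics/big.png

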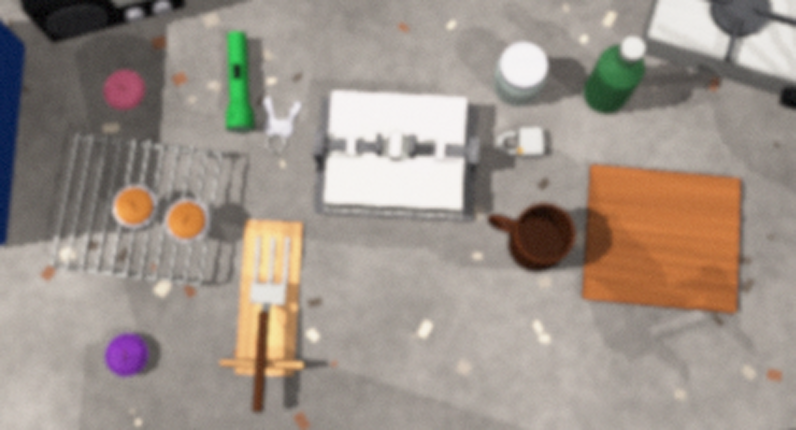

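Two orange pies with silver rims are on the rack at crop (134,206) and (187,219). They fit the description. The plain pink disc at (124,88) and the purple one at (126,354) are not meant, and there is no third pie. Next I look at the carrier from the wrist camera.

```bash
cat >> h.py <<'E'
def goal(x,y,z,yaw,base='sense'):
    "remaining turn (share) then shift (shares) in the turned tool frame; z,x,y of TCP; tool levelled"
    from scipy.spatial.transform import Rotation as Ro
    s=r.sense();a=np.radians(yaw);R=np.array([[np.cos(a),np.sin(a),0],[np.sin(a),-np.cos(a),0],[0,0,-1]])
    rv=Ro.from_matrix(s['tcp_rot'].T@R).as_rotvec(degrees=True)/30
    dp=R.T@(np.array([x,y,z])-s['ee_pos'])/.2
    print('t',round(s['t'],2),'rot',rv.round(3),'xyz',dp.round(3))
E
python3 - <<'E'
from h import *
s=r.sense();c=r.camera_info('wrist');T=np.eye(4);T[:3,:3]=s['tcp_rot'];T[:3,3]=s['ee_pos']
print({k:c[k] for k in('fx','fy','cx','cy')});print((np.linalg.inv(T)@c['pose']).round(3))
goal(.56,.006,.42,-2)
E
```

```text
{'fx': 307.85360722100273, 'fy': 307.85360722100273, 'cx': 278.8206639124464, 'cy': 211.8475965880603}
[[ 0.     0.96   0.279  0.076]
 [ 1.     0.    -0.001 -0.   ]
 [-0.001  0.279 -0.96   0.02 ]
 [ 0.     0.     0.     1.   ]]
t 0.1 rot [-0.003  0.     0.731] xyz [ 1.631 -3.025 -0.08 ]
```

play_rows(rot=[[0,0,0.25],[0,0,0.25],[0,0,0.23],[0,0,0],[0,0,0],[0,0,0],[0,0,0],[0,0,0]], xyz=[[0,0,0],[0,0,0],[0,0,0],[0.15,-0.24,-0.02],[0.15,-0.24,-0.02],[0.15,-0.24,-0.02],[0.15,-0.24,-0.02],[0.15,-0.24,0]], hand=[1,1,1,1,1,1,1,1])

```text
t: 1.1
ee_pos: [0.3719, -0.3513, 0.4208]
tcp_rot: [[0.999, -0.035, 0.0], [-0.035, -0.999, -0.0], [0.0, 0.0, -1.0]]
ft_force: [1.0, 0.1, -0.1]
width: 0.0876
finger_force: 0.0
```

play_rows(rot=[[0,0,0],[0,0,0],[0,0,0],[0,0,0],[0,0,0],[0,0,0],[0,0,0],[0,0,0]], xyz=[[0.16,-0.24,0],[0.16,-0.24,0],[0.16,-0.24,0],[0.16,-0.24,0],[0.16,-0.24,0],[0.16,-0.24,0],[0.16,-0.24,0],[0.1,-0.14,0]], hand=[1,1,1,1,1,1,1,1])

```text
t: 2.1
ee_pos: [0.6286, 0.005, 0.4202]
tcp_rot: [[0.999, -0.033, -0.0], [-0.033, -0.999, 0.0], [-0.0, -0.0, -1.0]]
ft_force: [-0.6, -0.4, 0.6]
width: 0.0876
finger_force: 0.0
```

```bash
python3 - <<'E'
from h import *
p,d,c=shot('wrist','w1');s=r.sense();print(s['ee_pos'],s['t']);goal(.635,.006,.42,-2)
E
```

```text
[0.63024786 0.00703239 0.42028218] 2.15
t 2.15 rot [-0.003 -0.003  0.006] xyz [0.024 0.004 0.001]
```

View pics/w1.png

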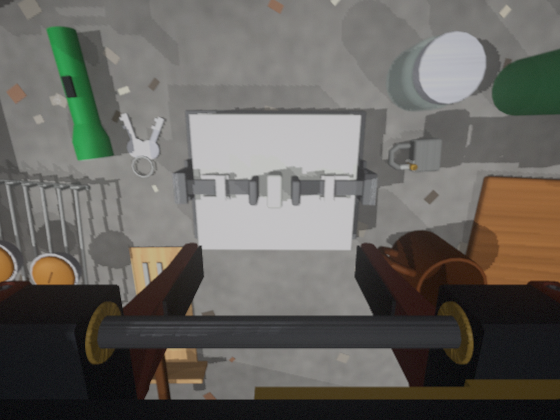

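The cover fills pixels (189,113)–(361,251). The dark button tabs are at (253,190) and (296,190), and the hooks at (182,187) and (370,187).

```bash
python3 - <<'E'
from h import *
p,d,c=load('w1','wrist');W=cloud(d,c);Z=W[...,2]
hsv=cv2.cvtColor(p,cv2.COLOR_RGB2HSV);S,V=hsv[...,1],hsv[...,2]
B=np.zeros(Z.shape,bool);B[90:270,165:390]=1
def fit(m,z):
    m=cv2.morphologyEx(m.astype(np.uint8),cv2.MORPH_CLOSE,np.ones((25,25)))
    k=max(cv2.findContours(m,0,1)[0],key=cv2.contourArea)[:,0]
    P=ray(k[:,0],k[:,1],z,c);q=cv2.minAreaRect(P[:,:2].astype(np.float32));print(np.round(q[0],4),np.round(q[1],4),round(q[2],2))
m=B&(V>150)&(S<40)&(Z<.065)&(Z>.03);print('top z',np.median(Z[m]));fit(B&(V>150)&(S<40)&(Z<.065)&(Z>.05),.056)
# carrier plate edge & hooks
print('hooks');
for u0,u1 in((170,200),(355,385)):
    b=np.zeros_like(B);b[165:210,u0:u1]=1;m=b&(Z>.065)&(Z<.078);print(m.sum(),W[m].mean(0).round(4),W[m].min(0).round(4),W[m].max(0).round(4))
for u0,u1 in((245,262),(288,305)):
    b=np.zeros_like(B);b[165:215,u0:u1]=1;m=b&(Z>.084)&(Z<.1);print('btn',m.sum(),W[m].mean(0).round(4),W[m].min(0).round(4),W[m].max(0).round(4))
for v in range(165,211,5):print(v,(Z[v,170:390:5]*1000).round().astype(int).tolist())
E
```

```text
top z 0.055817620656430283
[0.6356 0.0094] [0.1832 0.1553] 87.99
hooks
432 [0.6395 0.1121 0.0704] [0.6225 0.1053 0.0654] [0.6563 0.1202 0.0727]
429 [ 0.6319 -0.0938  0.0706] [ 0.6145 -0.1015  0.0653] [ 0.6485 -0.087   0.0727]
btn 224 [0.6368 0.0312 0.092 ] [0.6233 0.0268 0.0853] [0.649  0.0363 0.0947]
btn 219 [ 0.635  -0.0128  0.0919] [ 0.6219 -0.0172  0.0843] [ 0.6473 -0.0084  0.0945]
165 [-1, -1, -1, 24, 12, 57, 56, 56, 56, 55, 57, 56, 56, 57, 56, 55, 54, 56, 55, 56, 57, 56, 56, 56, 56, 57, 56, 56, 57, 56, 56, 57, 57, 56, 56, 56, 56, 55, 9, 23, -1, 0, -1, 0]
170 [1, 0, 49, 44, 24, 55, 56, 56, 56, 56, 56, 55, 57, 55, 56, 57, 55, 57, 56, 56, 56, 55, 57, 55, 56, 55, 55, 56, 56, 57, 56, 55, 55, 55, 56, 56, 55, 56, 22, 42, 43, 2, 0, 0]
175 [0, 70, 70, 71, 26, 55, 56, 64, 64, 64, 64, 64, 56, 55, 55, 57, 56, 56, 55, 55, 83, 83, 84, 56, 57, 55, 55, 56, 57, 55, 56, 61, 61, 61, 61, 62, 55, 55, 22, 71, 71, 71, 0, 1]
180 [-1, 70, 70, 71, 63, 62, 61, 62, 62, 61, 67, 66, 62, 61, 61, 62, 76, 88, 56, 56, 86, 87, 85, 57, 56, 87, 59, 59, 58, 59, 59, 65, 67, 58, 59, 59, 58, 59, 25, 72, 71, 71, 1, 0]

[... 355 characters left out ...]
]
195 [0, 71, 71, 71, 32, 5, 55, 59, 59, 58, 67, 67, 58, 56, 56, 56, 91, 93, 55, 55, 86, 86, 86, 55, 57, 93, 89, 55, 56, 55, 54, 67, 67, 56, 55, 55, 55, 56, 29, 71, 71, 71, 0, 1]
200 [1, 69, 72, 72, 24, 6, 54, 56, 55, 57, 67, 66, 57, 55, 56, 55, 93, 92, 55, 57, 87, 86, 86, 55, 55, 93, 91, 56, 55, 55, 56, 67, 68, 66, 65, 65, 56, 5, 22, 71, 71, 71, -1, 0]
205 [-1, 0, -1, 0, -1, 6, 55, 55, 56, 54, 55, 54, 55, 56, 56, 55, 56, 92, 55, 57, 87, 86, 86, 55, 56, 93, 55, 56, 57, 56, 56, 55, 56, 57, 55, 56, 57, 6, -1, -1, -1, -1, 0, 0]
210 [0, 0, 0, 0, -1, 4, 55, 55, 57, 56, 56, 54, 54, 55, 55, 56, 55, 54, 55, 55, 56, 58, 55, 55, 56, 56, 57, 55, 55, 55, 55, 55, 56, 56, 55, 57, 55, 5, 1, -1, 0, 0, 1, 0]
```

```bash
python3 - <<'E'
from h import *
goal(.6357,.0092,.248,-2.1)
E
```

```text
t 2.15 rot [-0.003 -0.003  0.01 ] xyz [ 0.027 -0.012  0.861]
```

play_rows(rot=[[-0.003,-0.003,0.01],[0,0,0],[0,0,0],[0,0,0],[0,0,0],[0,0,0],[0,0,0],[0,0,0]], xyz=[[0.026,-0.012,0],[0,0,0.2],[0,0,0.2],[0,0,0.2],[0,0,0.15],[0,0,0.07],[0,0,0.04],[0,0,0]], hand=[1,1,1,1,1,1,1,1])

```text
t: 3.15
ee_pos: [0.6327, 0.0042, 0.249]
tcp_rot: [[0.999, -0.04, -0.001], [-0.04, -0.999, -0.002], [-0.001, 0.002, -1.0]]
ft_force: [0.8, 0.1, -0.3]
width: 0.0878
finger_force: 0.0
```

```bash
python3 - <<'E'
from h import *
goal(.6357,.0092,.248,-2.1)
E
```

```text
t 3.15 rot [ 0.003  0.002 -0.006] xyz [ 0.014 -0.025  0.005]
```

play_rows(rot=[[0,0,0],[0,0,0],[0,0,0],[0,0,0],[0,0,0],[0,0,0],[0,0,0],[0,0,0]], xyz=[[0,0,0],[0,0,0],[0,0,0],[0,0,0],[0,0,0],[0,0,0],[0,0,0],[0,0,0]], hand=[1,1,1,1,1,1,1,1])

```text
t: 4.15
ee_pos: [0.6326, 0.0045, 0.2487]
tcp_rot: [[0.999, -0.04, -0.002], [-0.04, -0.999, -0.002], [-0.002, 0.002, -1.0]]
ft_force: [-0.3, -0.5, -0.0]
width: 0.0878
finger_force: 0.0
```

```bash
python3 - <<'E'
from h import *
goal(.6357,.0092,.248,-2.1)
for i in range(3): shot('wrist','w2'); print(r.sense()['ee_pos'])
E
```

```text
t 4.15 rot [ 0.003  0.003 -0.006] xyz [ 0.015 -0.024  0.003]
[0.63257929 0.00447847 0.24862736]
[0.63259538 0.00447794 0.2486851 ]
[0.63257327 0.0045097  0.24865236]
```

```bash
python3 - <<'E'
from h import *
p,d,c=load('w2','wrist');W=cloud(d,c);Z=W[...,2]
m=(Z>.084)&(Z<.098)&(np.hypot(W[...,0]-.635,W[...,1]-.007)<.05)
n,l,s,_=cv2.connectedComponentsWithStats(m.astype(np.uint8))
for i in range(1,n):
    if s[i,4]>80:q=W[l==i];print(s[i],q.mean(0).round(4),q.min(0).round(4),q.max(0).round(4))
m=(Z>.066)&(Z<.076)
n,l,s,_=cv2.connectedComponentsWithStats(m.astype(np.uint8))
for i in range(1,n):
    if s[i,4]>150:q=W[l==i];print('h',s[i],q.mean(0).round(4),q.min(0).round(4),q.max(0).round(4))
E
```

```text
[ 255  238   30   63 1738] [0.6362 0.009  0.0856] [0.6178 0.0011 0.084 ] [0.6534 0.0173 0.0879]
[304 247  20  54 934] [ 0.6362 -0.0128  0.0916] [ 0.6217 -0.018   0.084 ] [ 0.6478 -0.0084  0.0946]
[215 248  21  53 955] [0.6378 0.0306 0.0915] [0.6234 0.0265 0.084 ] [0.6493 0.0363 0.0945]
[169 255  27  51 539] [0.6386 0.0499 0.0911] [0.6237 0.0476 0.084 ] [0.6462 0.0559 0.098 ]
[361 255  17  51 414] [ 0.633  -0.0397  0.0912] [ 0.6202 -0.0425  0.084 ] [ 0.6423 -0.0386  0.098 ]
h [256 226  29  11 177] [0.6526 0.0081 0.0711] [0.65   0.0008 0.066 ] [0.6535 0.0163 0.076 ]
h [  67  228   40   56 1603] [0.641  0.1115 0.0703] [0.6222 0.1047 0.066 ] [0.6564 0.1202 0.0728]
h [ 435  228   39   58 1624] [ 0.633  -0.0935  0.0704] [ 0.6142 -0.1024  0.066 ] [ 0.6486 -0.0865  0.0726]
h [153 233  22  40 526] [0.6416 0.0692 0.0669] [0.6282 0.0632 0.066 ] [0.6513 0.0747 0.0686]
h [354 233  33  50 509] [ 0.6385 -0.0467  0.0692] [ 0.6206 -0.0564  0.066 ] [ 0.6472 -0.0387  0.076 ]
h [220 235  20  46 190] [0.6422 0.0286 0.0713] [0.6242 0.0266 0.066 ] [0.6492 0.0352 0.076 ]
h [302 235  18  43 158] [ 0.6424 -0.0115  0.0709] [ 0.6239 -0.0179  0.066 ] [ 0.6475 -0.0084  0.0759]
h [180 243  24  40 256] [0.6388 0.05   0.0714] [0.6242 0.0477 0.0663] [0.6462 0.0568 0.076 ]
```

View pics/w2.png

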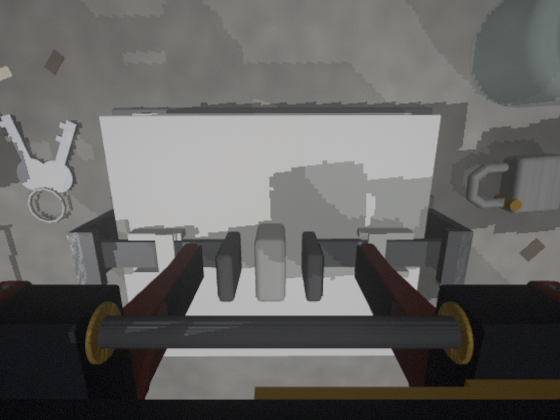

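The buttons are at (228,267) and (313,267) and the fingers straddle them, about 4.5 mm off in y. I'll correct that and pinch.

play_rows(rot=[[0.003,0.003,-0.006],[0,0,0],[0,0,0],[0,0,0],[0,0,0],[0,0,0],[0,0,0],[0,0,0]], xyz=[[0.016,-0.023,0.003],[0,0,0],[0,0,0],[0,0,0],[0,0,0],[0,0,0],[0,0,0],[0,0,0]], hand=[1,1,0.2,0.2,0.2,0.2,0.2,0.2], grip_force=30)

```text
t: 5.3
ee_pos: [0.636, 0.0089, 0.2482]
tcp_rot: [[0.999, -0.037, 0.0], [-0.037, -0.999, -0.0], [0.0, 0.0, -1.0]]
ft_force: [-0.6, -1.5, 0.5]
width: 0.0357
finger_force: 30.0
```

```bash
python3 - <<'E'
from h import *
goal(.636,.009,.248,-2.1);s=r.sense();print(s['width'],s['finger_force'],s['ft_force'])
E
```

```text
t 5.3 rot [ 0. -0.  0.] xyz [ 0.    -0.001  0.001]
0.0356928021988278 30.002689361572266 [-0.55211842 -1.53328402  0.53734023]
```

play_rows(rot=[[0,0,0],[0,0,0],[0,0,0],[0,0,0],[0,0,0],[0,0,0],[0,0,0],[0,0,0]], xyz=[[0,0,-0.05],[0,0,-0.08],[0,0,-0.12],[0,0,-0.15],[0,0,-0.15],[0,0,-0.15],[0,0,-0.1],[0,0,0]], hand=[0.2,0.2,0.2,0.2,0.2,0.2,0.2,0.2])

```text
t: 6.3
ee_pos: [0.6363, 0.009, 0.4101]
tcp_rot: [[0.999, -0.036, 0.004], [-0.036, -0.999, -0.0], [0.004, -0.0, -1.0]]
ft_force: [-0.4, -0.0, -3.3]
width: 0.0355
finger_force: 30.0
```

```bash
python3 - <<'E'
from h import *
p,d,c=load('top0','top')
hsv=cv2.cvtColor(p,cv2.COLOR_RGB2HSV)
def fit(m,z,n):
    k=max(cv2.findContours(m.astype(np.uint8),0,1)[0],key=cv2.contourArea)[:,0]
    q=cv2.minAreaRect(ray(k[:,0],k[:,1],z,c)[:,:2].astype(np.float32));print(n,np.round(q[0],4),np.round(q[1],4),round(q[2],2),(k.min(0),k.max(0)))
m=(hsv[...,1]>110)&(hsv[...,0]<22)&(hsv[...,2]>90);m[:,:358]=0;m[:, 445:]=0;m[:190]=0;m[275:]=0
m=cv2.morphologyEx(m.astype(np.uint8),cv2.MORPH_OPEN,np.ones((5,5)));fit(m,.014,'board')
print(r.sense()['ft_force'],r.sense()['width']);goal(.522,-.36,.45,-2.1)
E
```

```text
board [ 0.5271 -0.3602] [0.2096 0.1882] 85.31 (array([361, 197], dtype=int32), array([434, 264], dtype=int32))
[-0.44214813 -0.01229329 -3.25610472] 0.03552904555706248
t 6.3 rot [-0.    -0.007  0.   ] xyz [-0.503  1.865 -0.199]
```

play_rows(rot=[[0,-0.007,0.087],[0,0,0],[0,0,0],[0,0,0],[0,0,0],[0,0,0],[0,0,0],[0,0,0]], xyz=[[0,0,-0.1],[-0.15,0.02,-0.1],[-0.15,0.15,0],[-0.08,0.24,0],[0,0.24,0],[0,0.24,0],[0,0.24,0],[0,0.24,0]], hand=[0.2,0.2,0.2,0.2,0.2,0.2,0.2,0.2])

```text
t: 7.3
ee_pos: [0.5372, -0.2593, 0.4468]
tcp_rot: [[0.997, -0.082, -0.006], [-0.082, -0.997, 0.001], [-0.006, -0.001, -1.0]]
ft_force: [1.1, -0.3, -3.0]
width: 0.0354
finger_force: 30.0
```

```bash
python3 - <<'E'
from h import *
goal(.527,-.36,.257,-4.7)
E
```

```text
t 7.3 rot [-0.002  0.011 -0.   ] xyz [-0.01   0.506  0.949]
```

play_rows(rot=[[0,0,0],[0,0.008,0],[0,0,0],[0,0,0],[0,0,0],[0,0,0],[0,0,0],[0,0,0]], xyz=[[-0.01,0.2,0],[0,0.2,0],[0,0.1,0.1],[0,0,0.2],[0,0,0.2],[0,0,0.2],[0,0,0.1],[0,0,0.05]], hand=[0.2,0.2,0.2,0.2,0.2,0.2,0.2,0.2])

```text
t: 8.3
ee_pos: [0.5275, -0.3569, 0.2766]
tcp_rot: [[0.997, -0.082, -0.001], [-0.082, -0.997, 0.001], [-0.002, -0.001, -1.0]]
ft_force: [-0.4, -1.5, -3.0]
width: 0.0353
finger_force: 30.0
```

```bash
python3 - <<'E'
from h import *
goal(.527,-.36,.255,-4.7)
p,d,c=shot('wrist','w3')
goal(.527,-.36,.255,-4.7);print(r.sense()['ft_force'])
E
```

```text
t 8.3 rot [-0.002  0.003  0.   ] xyz [-0.001  0.016  0.108]
t 8.35 rot [-0.002  0.003  0.   ] xyz [-0.001  0.016  0.107]
[ 0.24225738  0.06936885 -4.69303326]
```

View pics/w3.png

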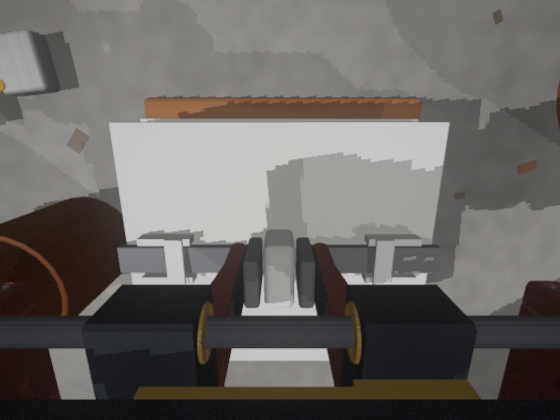

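The cover is centred over the board (145–420, 100) and clear of the mug. Lowering and releasing.

play_rows(rot=[[0,0.003,0],[0,0,0],[0,0,0],[0,0,0],[0,0,0],[0,0,0],[0,0,0],[0,0,0]], xyz=[[0,0.015,0.04],[0,0,0.03],[0,0,0.02],[0,0,0.015],[0,0,0],[0,0,0],[0,0,0],[0,0,0]], hand=[0.2,0.2,0.2,0.2,0.2,0.2,0.2,0.2])

```text
t: 9.35
ee_pos: [0.5276, -0.3604, 0.2575]
tcp_rot: [[0.997, -0.082, 0.002], [-0.082, -0.997, -0.0], [0.002, 0.0, -1.0]]
ft_force: [-0.7, -0.1, -3.1]
width: 0.0356
finger_force: 30.0
```

play_rows(rot=[[0,0,0],[0,0,0],[0,0,0],[0,0,0],[0,0,0],[0,0,0],[0,0,0],[0,0,0]], xyz=[[0,0,0],[0,0,0],[0,0,0],[0,0,0],[0,0,-0.05],[0,0,-0.15],[0,0,-0.25],[0,0,-0.25]], hand=[1,1,1,1,1,1,1,1])

```text
t: 10.35
ee_pos: [0.5271, -0.3603, 0.3994]
tcp_rot: [[0.997, -0.082, 0.002], [-0.082, -0.997, -0.0], [0.002, 0.0, -1.0]]
ft_force: [0.6, 0.1, -0.1]
width: 0.0878
finger_force: 0.0
```

```bash
python3 - <<'E'
from h import *
goal(.38,.17,.42,-5)
E
```

```text
t 10.35 rot [ 0.    -0.004  0.01 ] xyz [-0.964 -2.577 -0.103]
```

play_rows(rot=[[0,0,0],[0,0,0],[0,0,0],[0,0,0],[0,0,0],[0,0,0],[0,0,0],[0,0,0]], xyz=[[-0.12,-0.25,-0.05],[-0.12,-0.25,-0.05],[-0.12,-0.25,-0.05],[-0.12,-0.25,-0.05],[-0.11,-0.25,-0.05],[-0.11,-0.25,0],[-0.11,-0.25,0],[-0.08,-0.25,0]], hand=[1,1,1,1,1,1,1,1])

```text
t: 11.35
ee_pos: [0.3814, 0.0543, 0.448]
tcp_rot: [[0.997, -0.082, 0.004], [-0.082, -0.997, 0.0], [0.004, -0.0, -1.0]]
ft_force: [-0.0, 0.2, 0.0]
width: 0.0877
finger_force: 0.0
```

play_rows(rot=[[0,0,0],[0,0,0],[0,0,0],[0,0,0],[0,0,0],[0,0,0],[0,0,0],[0,0,0]], xyz=[[0,-0.25,0],[0,-0.25,0],[0,-0.25,0],[0,-0.2,0],[0,-0.1,0],[0,0,0],[0,0,0],[0,0,0]], hand=[1,1,1,1,1,1,1,1])

```text
t: 12.35
ee_pos: [0.3997, 0.261, 0.447]
tcp_rot: [[0.997, -0.083, 0.002], [-0.083, -0.997, -0.001], [0.002, 0.0, -1.0]]
ft_force: [-0.1, -0.6, -0.0]
width: 0.0877
finger_force: 0.0
```

```bash
python3 - <<'E'
from h import *
goal(.4,.25,.45,-5)
shot('wrist','w4');goal(.4,.25,.45,-5)
E
```

```text
t 12.35 rot [ 0.001 -0.004  0.007] xyz [ 0.006  0.055 -0.015]
t 12.4 rot [ 0.    -0.004  0.007] xyz [ 0.006  0.055 -0.015]
```

View pics/w4.png

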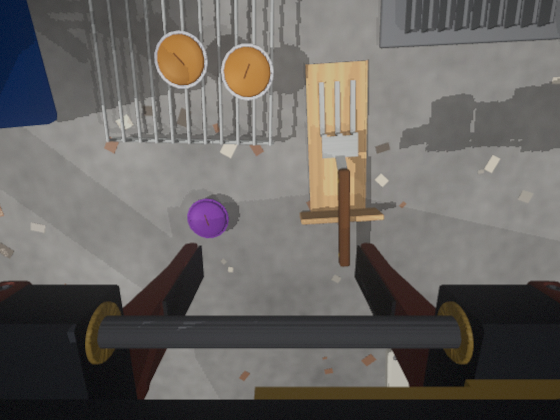

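The lifter is at (340,160) with its handle along (344,170)–(345,265) on the rest. The pies are at (181,60) and (247,72), and the rack's front bar is at v=142.

```bash
python3 - <<'E'
from h import *
p,d,c=load('w4','wrist');W=cloud(d,c);Z=W[...,2]
hsv=cv2.cvtColor(p,cv2.COLOR_RGB2HSV);H,S,V=[hsv[...,i].astype(int) for i in range(3)]
def B(u0,u1,v0,v1):
    m=np.zeros(Z.shape,bool);m[v0:v1,u0:u1]=1;return m
def line(P,n):
    a=P[:,:2].mean(0);_,_,vt=np.linalg.svd(P[:,:2]-a);t=vt[0]*np.sign(vt[0,0]);s=(P[:,:2]-a)@t
    print(n,len(P),'mean',P.mean(0).round(4),'yaw',np.degrees(np.arctan2(t[1],t[0])).round(2),'ends',(a+t*s.min()).round(4),(a+t*s.max()).round(4),'w',np.ptp((P[:,:2]-a)@[-t[1],t[0]]).round(4))
m=B(330,360,172,270)&(Z>.042);line(W[m],'handle')
for u in(321,337,353):
    m=B(u-7,u+7,84,130)&(S<70)&(V>120);q=ray(*np.nonzero(m)[::-1],.006,c);line(q,'prong')
m=B(315,365,132,160)&(S<60)&(V>130)&(Z>.012);print('plate',W[m].mean(0).round(4),np.median(W[m][:,2]))
m=B(295,385,50,215)&(S>90)&(V>140)&(Z<.012);k=cv2.morphologyEx(m.astype(np.uint8),cv2.MORPH_CLOSE,np.ones((21,21)))
k=max(cv2.findContours(k,0,1)[0],key=cv2.contourArea)[:,0];q=cv2.minAreaRect(ray(k[:,0],k[:,1],.003,c)[:,:2].astype(np.float32));print('rest',q)
print('rest tip',cv2.boxPoints(q).round(4).tolist())
m=B(290,395,200,230)&(Z>.03)&(Z<.042)&(S>80);line(W[m],'bar')
for u,v in((181,60),(247,72)):
    b=B(u-32,u+32,max(v-34,0),v+34)&(Z>.058)&(Z<.08);n,l,s,_=cv2.connectedComponentsWithStats(b.astype(np.uint8));k=l==1+np.argmax(s[1:,4])
    g=max(cv2.findContours(k.astype(np.uint8),0,1)[0],key=cv2.contourArea);(e,ax,an)=cv2.fitEllipse(g);x=ray(e[0],e[1],.064,c)
    print('pie',np.round(e,1),np.round(ax,1),x.round(4),cv2.minEnclosingCircle(W[k][:,:2].astype(np.float32)))
m=B(60,305,0,136)&(Z>.032)&(Z<.043)&(S<60)
P=W[m][:,:2];best=max((abs(np.exp(2j*np.pi*(P@[-np.sin(a),np.cos(a)])/.02).mean()),a) for a in np.radians(np.arange(-20,10,.1)))
a=best[1];ph=np.angle(np.exp(2j*np.pi*(P@[-np.sin(a),np.cos(a)])/.02).mean())/2/np.pi*.02
print('rack',best[0],np.degrees(a),'phase',ph,'n',len(P));n=P@[-np.sin(a),np.cos(a)];h,e=np.histogram((n-ph)/.02,bins=np.arange(8,30)-.5);print(e[:-1]+.5,h)
for x in((.5522,.3532),):pass
m=B(90,280,125,155)&(Z>.02)&(Z<.045);x=P@[np.cos(a),np.sin(a)];print('front along',x.min(),x.max())
E
```

```text
handle 1246 mean [0.3568 0.1857 0.0734] yaw 7.58 ends [0.2864 0.1763] [0.4826 0.2024] w 0.072
prong 264 mean [0.4925 0.1975 0.006 ] yaw -1.8 ends [0.4634 0.1984] [0.519  0.1967] w 0.007
prong 256 mean [0.49   0.1776 0.006 ] yaw -0.32 ends [0.4615 0.1778] [0.5175 0.1775] w 0.0079
prong 276 mean [0.4882 0.1576 0.006 ] yaw -0.92 ends [0.4599 0.1581] [0.5158 0.1572] w 0.0066
plate [0.4413 0.179  0.023 ] 0.021944026336257305
rest ((0.4468844532966614, 0.17867369949817657), (0.07775721698999405, 0.1908751279115677), 88.53142547607422)
rest tip [[0.3504999876022339, 0.14229999482631683], [0.5412999987602234, 0.13740000128746033], [0.5432999730110168, 0.2151000052690506], [0.35249999165534973, 0.2199999988079071]]
bar 484 mean [0.3481 0.182  0.0367] yaw 88.83 ends [0.347  0.1268] [0.3492 0.2357] w 0.0088
pie [179.9  58.6] [45.9 51.8] [0.5509 0.3548 0.064 ] ((0.5517148971557617, 0.35569196939468384), 0.027707422152161598)
pie [246.4  70.8] [45.4 50.5] [0.5329 0.285  0.064 ] ((0.5333427786827087, 0.2842538356781006), 0.027386533096432686)
rack 0.9350157705205016 -6.0999999999998025 phase -0.005903084071792346 n 4504
[ 8.  9. 10. 11. 12. 13. 14. 15. 16. 17. 18. 19. 20. 21. 22. 23. 24. 25.
 26. 27. 28.] [  0   0   0   0   0   0   0   0 385 327 302 473 358 277 317 502 513 520
 530   0   0]
front along 0.4270755510657856 0.5751968147944615
```

```bash
python3 - <<'E'
from h import *
p,d,c=load('w4','wrist');W=cloud(d,c);Z=W[...,2]
hsv=cv2.cvtColor(p,cv2.COLOR_RGB2HSV);H,S,V=[hsv[...,i].astype(int) for i in range(3)]
def B(u0,u1,v0,v1):
    m=np.zeros(Z.shape,bool);m[v0:v1,u0:u1]=1;return m
def rc(m,z,n):
    k=max(cv2.findContours(m.astype(np.uint8),0,1)[0],key=cv2.contourArea)[:,0]
    q=cv2.minAreaRect(ray(k[:,0],k[:,1],z,c)[:,:2].astype(np.float32));print(n,np.round(q[0],4),np.round(q[1],4),round(q[2],2),'x',np.sort(cv2.boxPoints(q)[:,0]).round(4))
rc(B(334,356,165,275)&(Z>.04)&(Z<.06)&(V<125),.052,'handle')
rc(B(316,364,132,160)&(S<70)&(V>110),.024,'plate')
for u in(321,337,353):rc(B(u-8,u+8,70,132)&(S<75)&(V>110),.006,'prong')
for v in(172,180,200,240,262):print(v,H[v,338:352:2],S[v,338:352:2],V[v,338:352:2],(Z[v,338:352:2]*1000).astype(int))
E
```

```text
handle [0.3519 0.1824] [0.0146 0.1303] 88.83 x [0.2866 0.2869 0.4169 0.4172]
plate [0.4416 0.1798] [0.0503 0.034 ] 85.22 x [0.4225 0.4267 0.4564 0.4606]
prong [0.4911 0.1977] [0.0078 0.0606] 89.04 x [0.4607 0.4608 0.5213 0.5215]
prong [0.49   0.1776] [0.0077 0.0618] 88.37 x [0.459  0.4592 0.5208 0.521 ]
prong [0.4889 0.1576] [0.0066 0.0631] 88.88 x [0.4573 0.4574 0.5204 0.5205]
172 [15 12 13 13 13 12 17] [109 130 132 135 135 129 102] [ 89 100 106 106 108 105 175] [49 51 53 52 50 50  2]
180 [19 12 12 13 12 13 18] [128 134 137 139 136 135  98] [129 101 108 108 111 104 183] [46 52 52 51 52 51  3]
200 [14 12 11 13 12 12 17] [118 134 131 139 140 136 102] [117  99 109 110 111 105 175] [48 51 52 50 51 51  2]
240 [11 11 12 12 13 12 17] [ 37 129 139 139 142 133  19] [ 97  89  92  99  99  88 119] [45 51 51 51 51 51 -1]
262 [14 10 12 11 12 10 19] [ 27 135 136 137 138 127  17] [105  87  94  99  96  86 118] [42 51 52 51 52 51  0]
```

```bash
python3 - <<'E'
from h import *
goal(.386,.1815,.208,-1.2)
E
```

```text
t 12.4 rot [ 0.    -0.004 -0.119] xyz [-0.061  0.4    1.195]
```

play_rows(rot=[[0,-0.004,-0.119],[0,0,0],[0,0,0],[0,0,0],[0,0,0],[0,0,0],[0,0,0],[0,0,0]], xyz=[[0,0,0],[-0.06,0.2,0.1],[0,0.2,0.2],[0,0,0.25],[0,0,0.25],[0,0,0.1],[0,0,0],[0,0,0]], hand=[0.6,0.6,0.6,0.6,0.6,0.6,0.6,0.6])

```text
t: 13.4
ee_pos: [0.3866, 0.1823, 0.2678]
tcp_rot: [[1.0, -0.02, 0.001], [-0.02, -1.0, 0.0], [0.001, -0.0, -1.0]]
ft_force: [-0.0, -0.4, 0.5]
width: 0.0526
finger_force: 0.0
```

```bash
python3 - <<'E'
from h import *
shot('wrist','w5');goal(.386,.1815,.208,-1.2)
p,d,c=load('w5','wrist');W=cloud(d,c);Z=W[...,2]
for z0,z1 in((.043,.058),):
    m=(Z>z0)&(Z<z1)&(abs(W[...,1]-.182)<.018)&(W[...,0]<.43)&(W[...,0]>.37);k=W[m];print(m.sum(),k.mean(0),k.min(0),k.max(0))
E
```

```text
t 13.45 rot [-0.001 -0.003  0.001] xyz [-0.003  0.005  0.3  ]
1324 [0.39406265 0.17995943 0.05125063] [0.37000126 0.17245389 0.04338846] [0.41534171 0.18698655 0.05378089]
```

View pics/w5.png

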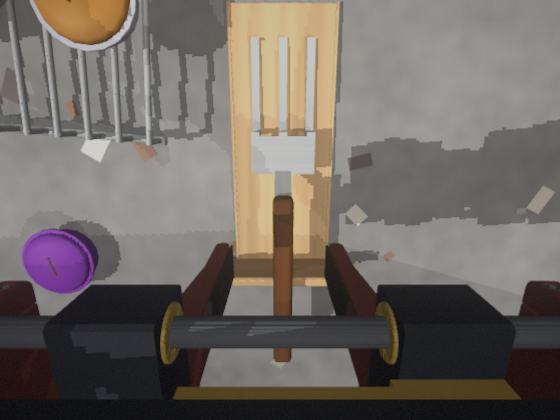

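The handle at (283,280) lies centred between the fingers and parallel to the tool. Going down to grip.

play_rows(rot=[[0,-0.003,0],[0,0,0],[0,0,0],[0,0,0],[0,0,0],[0,0,0],[0,0,0],[0,0,0]], xyz=[[-0.005,0.008,0.1],[0,0,0.1],[0,0,0.06],[0,0,0.04],[0,0,0],[0,0,0],[0,0,0],[0,0,0]], hand=[0.6,0.6,0.6,0.6,0.6,0.6,0.6,0.6])

```text
t: 14.45
ee_pos: [0.3851, 0.1809, 0.2072]
tcp_rot: [[1.0, -0.02, -0.001], [-0.02, -1.0, 0.0], [-0.001, -0.0, -1.0]]
ft_force: [-0.7, -0.6, -0.3]
width: 0.0525
finger_force: 0.0
```

```bash
python3 - <<'E'
from h import *
shot('wrist','w6');goal(.386,.181,.208,-1.2)
p,d,c=load('w6','wrist');W=cloud(d,c);Z=W[...,2]
m=(Z>.043)&(Z<.058)&(abs(W[...,1]-.182)<.018)&(W[...,0]<.43)&(W[...,0]>.385);k=W[m];print(m.sum(),k.mean(0),k.min(0),k.max(0))
E
```

```text
t 14.5 rot [-0.     0.002  0.002] xyz [ 0.004 -0.001 -0.004]
1791 [0.40144865 0.17985833 0.05109489] [0.38503843 0.17268403 0.04309309] [0.41556382 0.18708789 0.05384601]
```

play_rows(rot=[[0,0,0],[0,0,0],[0,0,0],[0,0,0],[0,0,0],[0,0,0],[0,0,0],[0,0,0]], xyz=[[0,0.004,0],[0,0,0],[0,0,0],[0,0,0],[0,0,0],[0,0,0],[0,0,0],[0,0,0]], hand=[0.6,0,0,0,0,0,0,0], grip_force=55)

```text
t: 15.5
ee_pos: [0.385, 0.18, 0.2069]
tcp_rot: [[1.0, -0.02, -0.002], [-0.02, -1.0, -0.0], [-0.002, 0.0, -1.0]]
ft_force: [-0.2, -0.8, -0.5]
width: 0.0135
finger_force: 55.0
```

```bash
python3 - <<'E'
from h import *
s=r.sense();print(s['ee_pos'],s['ft_force'],s['torque'],s['width'],np.degrees(np.arctan2(s['tcp_rot'][1,0],s['tcp_rot'][0,0])))
E
```

```text
[0.38503725 0.18001202 0.20694482] [-0.17649945 -0.76610398 -0.46860318] [ 0.01839167 -0.02552663 -0.00166776] 0.01349247522894946 -1.1345157402001889
```

play_rows(rot=[[0,0,0],[0,0,0],[0,0,0],[0,0,0],[0,0,0],[0,0,0],[0,0,0],[0,0,0]], xyz=[[0,0,-0.04],[0,0,-0.08],[0,0,-0.1],[0,0,-0.12],[0,0,-0.12],[0,0,-0.04],[0,0,0],[0,0,0]], hand=[0,0,0,0,0,0,0,0])

```text
t: 16.5
ee_pos: [0.3849, 0.1799, 0.3063]
tcp_rot: [[1.0, -0.02, -0.003], [-0.02, -1.0, -0.001], [-0.003, 0.001, -1.0]]
ft_force: [-0.3, -0.8, -1.0]
width: 0.0132
finger_force: 55.0
```

```bash
cat >> h.py <<'E'
A=np.radians(-6.1);EX=np.array([np.cos(A),np.sin(A)]);EN=np.array([-np.sin(A),np.cos(A)])
def rackgoal(s,n,z):
    q=(s-.1045)*EX+n*EN;goal(q[0],q[1],z+.204,-6.1)
def lifter(c,W,Z): pass
E
python3 - <<'E'
from h import *
s=r.sense();print(s['ee_pos'],s['ft_force'],s['torque'])
rackgoal(.428,.3441,.086)
E
```

```text
[0.38490844 0.17988291 0.30630899] [-0.30018641 -0.84425256 -0.97970103] [0.01502564 0.09470492 0.03855196]
t 16.5 rot [0.002 0.005 0.165] xyz [-0.201 -0.622  0.082]
```

play_rows(rot=[[0,0.005,0.08],[0,0,0.085],[0,0,0],[0,0,0],[0,0,0],[0,0,0],[0,0,0],[0,0,0]], xyz=[[0,0,0],[0,0,0],[-0.1,-0.2,0],[-0.1,-0.2,0],[0,-0.15,0],[0,-0.07,0.04],[0,0,0.04],[0,0,0]], hand=[0,0,0,0,0,0,0,0])

```text
t: 17.5
ee_pos: [0.3581, 0.3063, 0.2895]
tcp_rot: [[0.994, -0.107, -0.002], [-0.107, -0.994, -0.003], [-0.001, 0.003, -1.0]]
ft_force: [0.4, -0.8, -1.2]
width: 0.0134
finger_force: 55.0
```

```bash
python3 - <<'E'
from h import *
rackgoal(.428,.3441,.086)
shot('wrist','w7')
rackgoal(.428,.3441,.086)
p,d,c=load('w7','wrist');W=cloud(d,c);Z=W[...,2];s=W[...,:2]@EX;n=W[...,:2]@EN
# prongs: tops z .089
for y in(-.02,0,.02):
    m=(abs(Z-.089)<.012)&(abs(n-.3441-y)<.008)&(s>.40)&(s<.47);k=W[m]
    print('prong',m.sum(),np.median(n[m]).round(4) if m.any() else 0,np.median(k[:,2]).round(4),'z slope', [np.median(Z[m&(abs(s-q)<.005)]).round(4) for q in(.405,.425,.445,.455)], s[m].max())
hsv=cv2.cvtColor(p,cv2.COLOR_RGB2HSV)
m=(Z>.033)&(Z<.042)&(hsv[...,1]<60)&(s<.62)&(n>.3);ph=(np.angle(np.exp(2j*np.pi*n[m]/.02).mean())/2/np.pi*.02);print('wire phase',ph,m.sum(),s[m].min())
m=(Z>.055)&(Z<.075)&(abs(n-.34)<.036)&(abs(s-.5)<.04);k=W[m];print('pie',cv2.minEnclosingCircle(np.c_[s[m],n[m]].astype(np.float32)),np.median(k[:,2]))
m=(Z>.055)&(Z<.075)&(abs(n-.41)<.034)&(abs(s-.51)<.045);k=W[m];print('pie',cv2.minEnclosingCircle(np.c_[s[m],n[m]].astype(np.float32)),np.median(k[:,2]))
E
```

```text
t 17.5 rot [ 0.005  0.003 -0.001] xyz [-0.    -0.007 -0.002]
t 17.55 rot [ 0.004  0.001 -0.001] xyz [-0.001 -0.007  0.   ]
prong 1420 0.3224 0.0884 z slope [np.float64(0.0884), np.float64(0.0884), np.float64(0.0883), np.float64(0.0884)] 0.45973945171133285
prong 1376 0.3421 0.0884 z slope [np.float64(0.0885), np.float64(0.0884), np.float64(0.0884), np.float64(0.0883)] 0.45977057195055715
prong 1422 0.3621 0.0882 z slope [np.float64(0.0883), np.float64(0.0883), np.float64(0.0883), np.float64(0.0882)] 0.45978488643601084
wire phase -0.0060994302746652795 6078 0.4195920136930228
pie ((0.0, 0.0), 0.0) nan
pie ((0.0, 0.0), 0.0) nan
  return _methods._mean(a, axis=axis, dtype=dtype,
  ret = ret.dtype.type(ret / rcount)
```

View pics/w7.png

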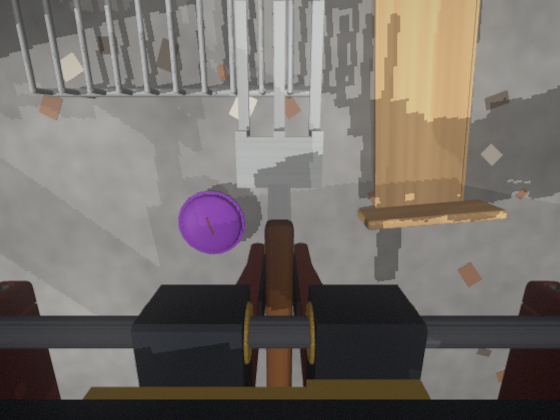

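The prongs are level and parallel to the wires, tips short of the pie. Dropping into the channels and sliding under.

play_rows(rot=[[0.004,0.002,-0.001],[0,0,0],[0,0,0],[0,0,0],[0,0,0],[0,0,0],[0,0,0],[0,0,0]], xyz=[[0,-0.007,0],[0,0,0.1],[0,0,0.1],[0,0,0.05],[0,0,0.02],[0,0,0],[0,0,0],[0,0,0]], hand=[0,0,0,0,0,0,0,0])

```text
t: 18.55
ee_pos: [0.359, 0.3092, 0.2374]
tcp_rot: [[0.994, -0.105, 0.003], [-0.105, -0.994, 0.002], [0.003, -0.003, -1.0]]
ft_force: [-0.6, 0.0, -1.1]
width: 0.0136
finger_force: 55.0
```

```bash
python3 - <<'E'
from h import *
print(r.sense()['ft_force']);rackgoal(.497,.3440,.031)
E
```

```text
[-0.55537115  0.00478654 -1.12396136]
t 18.55 rot [-0.005 -0.005  0.002] xyz [0.342 0.008 0.012]
```

play_rows(rot=[[-0.004,-0.005,0],[0,0,0],[0,0,0],[0,0,0],[0,0,0],[0,0,0],[0,0,0],[0,0,0]], xyz=[[0,0.008,0.01],[0,0,0],[0.06,0,0],[0.07,0,0],[0.07,0,0],[0.07,0,0],[0.05,0,0],[0.02,0,0]], hand=[0,0,0,0,0,0,0,0])

```text
t: 19.55
ee_pos: [0.4271, 0.3001, 0.2348]
tcp_rot: [[0.994, -0.106, -0.0], [-0.106, -0.994, 0.0], [-0.0, 0.0, -1.0]]
ft_force: [0.1, 0.1, -1.0]
width: 0.0135
finger_force: 55.0
```

```bash
python3 - <<'E'
from h import *
shot('wrist','w8');print(r.sense()['ft_force']);rackgoal(.497,.3440,.031)
E
```

```text
[ 0.71593578 -0.1921773  -0.59345003]
t 19.6 rot [-0.     0.     0.001] xyz [-0.001 -0.001 -0.001]
```

View pics/w8.png

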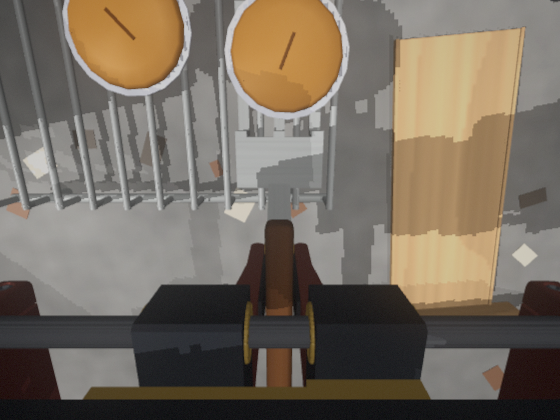

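```bash
cat >> h.py <<'E'
def pies(name,n='wrist',zr=None):
    "rim centres: white/orange blobs by orange mask, ellipse centre cast on rim plane"
    p,d,c=load(name,n);hsv=cv2.cvtColor(p,cv2.COLOR_RGB2HSV);m=((hsv[...,0]>6)&(hsv[...,0]<18)&(hsv[...,1]>180)&(hsv[...,2]>120)).astype(np.uint8)
    m=cv2.morphologyEx(m,cv2.MORPH_CLOSE,np.ones((9,9)));W=cloud(d,c)
    for k in cv2.findContours(m,0,1)[0]:
        if cv2.contourArea(k)>600:
            e=cv2.fitEllipse(k);q=np.zeros(m.shape,np.uint8);cv2.drawContours(q,[k],-1,1,-1);z=np.median(W[...,2][q>0]);x=ray(*e[0],z,c)
            print('pie px',np.round(e[0]),np.round(e[1]),'at',x.round(4),'s,n',(x[:2]@EX).round(4),(x[:2]@EN).round(4))
E
python3 - <<'E'
from h import *
pies('w8')
E
sed -i 's/>180)&(hsv\[...,2\]>120/>120)\&(hsv[...,2]>110/' h.py; python3 - <<'E'
from h import *
p,d,c=load('w8','wrist');print(cv2.cvtColor(p,cv2.COLOR_RGB2HSV)[60,[250,290,320]])
pies('w8')
E
```

```text
[[ 17 154 197]
 [ 17 157 195]
 [ 17 160 188]]
pie px [286.  52.] [111. 116.] at [0.5322 0.2856 0.0628] s,n 0.4989 0.3406
pie px [127.  38.] [ 93. 121.] at [0.5454 0.3551 0.0628] s,n 0.5046 0.411
```

play_rows(rot=[[0,0,0],[0,0,0],[0,0,0],[0,0,0],[0,0,0],[0,0,0],[0,0,0],[0,0,0]], xyz=[[0,0,-0.02],[0,0,-0.03],[0,0,-0.06],[0,0,-0.09],[0,0,-0.1],[0,0,-0.09],[0,0,-0.05],[0,0,-0.02]], hand=[0,0,0,0,0,0,0,0])

```text
t: 20.6
ee_pos: [0.4263, 0.3004, 0.3277]
tcp_rot: [[0.994, -0.105, 0.0], [-0.105, -0.994, 0.001], [0.0, -0.001, -1.0]]
ft_force: [-0.8, 0.6, -2.4]
width: 0.0138
finger_force: 55.0
```

```bash
cat >> h.py <<'E'
C=np.array([.636,.009]);CA=np.radians(-2.1);CX=np.array([np.cos(CA),np.sin(CA)]);CN=np.array([-np.sin(CA),np.cos(CA)])
def cargoal(x,y,z):
    q=C+(x-.1045)*CX+y*CN;goal(q[0],q[1],z+.204,np.degrees(CA))
E
python3 - <<'E'
from h import *
shot('wrist','w9');pies('w9');s=r.sense();print(s['ee_pos'],s['ee_pos'][:2]@EX+.1045,s['ee_pos'][:2]@EN,s['ft_force'],s['torque'])
cargoal(.023,.05,.13)
p,d,c=load('w9','wrist');W=cloud(d,c);Z=W[...,2];q=s['ee_pos'][:2];
hs=(W[...,:2]-q)@EX;hn=(W[...,:2]-q)@EN;
for a,b in((0.02,.03),(.045,.05),(.06,.068)):
    m=(abs(hn)<.006)&(hs>a)&(hs<b)&(Z>.08);print('z',np.median(Z[m])-s['ee_pos'][2])
E
```

```text
pie px [186.  62.] [66. 75.] at [0.5509 0.3553 0.0626] s,n 0.51 0.4119
pie px [286.  52.] [106. 113.] at [0.5332 0.286  0.1493] s,n 0.4998 0.3411
[0.42631247 0.30036293 0.32765299] 0.49648087743684194 0.3439639523290422 [ 0.84698705  0.07917939 -1.2333163 ] [0.08444889 0.15968135 0.0562328 ]
t 20.65 rot [-0.001 -0.    -0.132] xyz [ 0.694  1.167 -0.032]
z -0.08443957757605736
z -0.18510883401548095
z -0.18510457768243685
```

play_rows(rot=[[0,0,-0.066],[0,0,-0.066],[0,0,0],[0,0,0],[0,0,0],[0,0,0],[0,0,0],[0,0,0]], xyz=[[0,0,0],[0,0,0],[0.03,0.05,-0.01],[0.06,0.1,-0.01],[0.09,0.15,-0.01],[0.1,0.18,0],[0.1,0.18,0],[0.1,0.18,0]], hand=[0,0,0,0,0,0,0,0])

```text
t: 21.65
ee_pos: [0.5168, 0.127, 0.3327]
tcp_rot: [[0.999, -0.037, -0.001], [-0.037, -0.999, -0.0], [-0.001, 0.0, -1.0]]
ft_force: [-0.0, -0.4, -1.9]
width: 0.0139
finger_force: 55.0
```

play_rows(rot=[[0,0,0],[0,0,0],[0,0,0],[0,0,0],[0,0,0],[0,0,0],[0,0,0],[0,0,0]], xyz=[[0.09,0.15,0],[0.06,0.1,0],[0.04,0.05,0],[0.02,0.03,0],[0,0,0],[0,0,0],[0,0,0],[0,0,0]], hand=[0,0,0,0,0,0,0,0])

```text
t: 22.65
ee_pos: [0.5556, 0.0618, 0.3329]
tcp_rot: [[0.999, -0.036, -0.001], [-0.036, -0.999, -0.0], [-0.001, 0.0, -1.0]]
ft_force: [0.8, 1.2, -1.9]
width: 0.0138
finger_force: 55.0
```

```bash
python3 - <<'E'
from h import *
shot('wrist','w10');pies('w10');cargoal(.022,.05,.13)
p,d,c=load('w10','wrist');W=cloud(d,c);Z=W[...,2];x=(W[...,:2]-C)@CX;y=(W[...,:2]-C)@CN
m=(Z>.019)&(Z<.029)&(abs(x)<.075)&(abs(y)<.1)
best=max((abs(np.exp(2j*np.pi*((W[...,:2][m]-C)@[-np.sin(a),np.cos(a)])/.02).mean()),a) for a in np.radians(np.arange(-6,3,.1)))
a=best[1];v=np.exp(2j*np.pi*((W[...,:2][m]-C)@[-np.sin(a),np.cos(a)])/.02).mean();print(m.sum(),best[0],np.degrees(a),'rib phase mm',np.angle(v)/2/np.pi*20,'x',x[m].min(),x[m].max(),'y',y[m].min(),y[m].max())
E
```

```text
pie px [286.  52.] [106. 113.] at [0.6631 0.0549 0.1544] s,n 0.6535 0.125
t 22.7 rot [0.    0.001 0.001] xyz [-0.001 -0.001 -0.006]
4910 0.9119996534141434 -2.1000000000000143 rib phase mm 0.6615730398892836 x -0.07092583319175678 0.06916389065765838 y -0.08247122205298209 0.08146288622251024
```

View pics/w10.png

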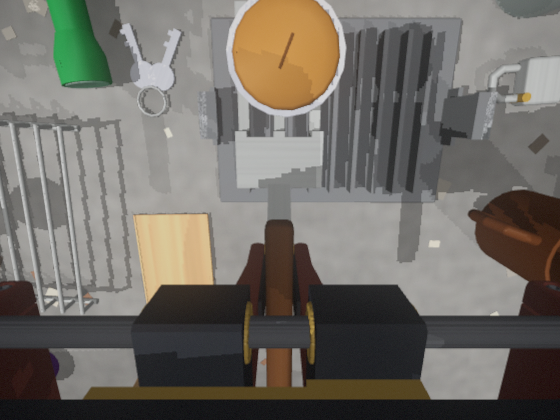

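The pie sits on the lifter over the left channels, with the prongs in line with the ribs. Lowering.

play_rows(rot=[[0,0.001,0],[0,0,0],[0,0,0],[0,0,0],[0,0,0],[0,0,0],[0,0,0],[0,0,0]], xyz=[[0,0,0.04],[0,0,0.08],[0,0,0.12],[0,0,0.12],[0,0,0.08],[0,0,0.04],[0,0,0.01],[0,0,0]], hand=[0,0,0,0,0,0,0,0])

```text
t: 23.7
ee_pos: [0.556, 0.0614, 0.2352]
tcp_rot: [[0.999, -0.037, 0.001], [-0.037, -0.999, 0.0], [0.001, -0.0, -1.0]]
ft_force: [0.3, -1.0, -2.6]
width: 0.0139
finger_force: 55.0
```

```bash
python3 - <<'E'
from h import *
print(r.sense()['ft_force']);cargoal(.022,.05,.013)
E
```

```text
[ 0.32536669 -0.99246023 -2.59651546]
t 23.7 rot [-0.    -0.002  0.   ] xyz [-0.003 -0.003  0.091]
```

Down the last 18 mm, wait, then withdraw backwards.

play_rows(rot=[[0,-0.002,0],[0,0,0],[0,0,0],[0,0,0],[0,0,0],[0,0,0],[0,0,0],[0,0,0]], xyz=[[-0.003,-0.003,0.02],[0,0,0.02],[0,0,0.02],[0,0,0.02],[0,0,0.01],[0,0,0],[0,0,0],[0,0,0]], hand=[0,0,0,0,0,0,0,0])

```text
t: 24.7
ee_pos: [0.5552, 0.062, 0.2169]
tcp_rot: [[0.999, -0.037, -0.001], [-0.037, -0.999, 0.0], [-0.001, 0.0, -1.0]]
ft_force: [-0.4, 0.5, -1.1]
width: 0.0136
finger_force: 55.0
```

```bash
python3 - <<'E'
from h import *
print(r.sense()['ft_force']);cargoal(.022,.05,.013);shot('wrist','w11');pies('w11')
E
```

```text
[-0.3701704   0.51005676 -1.12545484]
t 24.7 rot [0.    0.001 0.   ] xyz [ 0.001  0.    -0.   ]
pie px [278. 367.] [22. 46.] at [0.5054 0.0647 0.0618] s,n 0.4956 0.118
pie px [286.  50.] [114. 114.] at [0.6617 0.0552 0.0468] s,n 0.6521 0.1252
```

play_rows(rot=[[0,0,0],[0,0,0],[0,0,0],[0,0,0],[0,0,0],[0,0,0],[0,0,0],[0,0,0]], xyz=[[-0.03,0,0],[-0.06,0,0],[-0.08,0,0],[-0.1,0,0],[-0.1,0,0],[-0.05,0,0],[0,0,-0.05],[0,0,-0.1]], hand=[0,0,0,0,0,0,0,0])

```text
t: 25.75
ee_pos: [0.4716, 0.0651, 0.2474]
tcp_rot: [[0.999, -0.036, -0.001], [-0.036, -0.999, -0.0], [-0.001, 0.0, -1.0]]
ft_force: [1.1, -0.2, -1.2]
width: 0.0133
finger_force: 55.0
```

play_rows(rot=[[0,0,0],[0,0,0],[0,0,0],[0,0,0],[0,0,0],[0,0,0],[0,0,0],[0,0,0]], xyz=[[0,0,-0.15],[0,0,-0.15],[0,0,0],[0,0,0],[0,0,0],[0,0,0],[0,0,0],[0,0,0]], hand=[0,0,0,0,0,0,0,0])

```text
t: 26.75
ee_pos: [0.4712, 0.0651, 0.3067]
tcp_rot: [[0.999, -0.036, -0.002], [-0.036, -0.999, -0.0], [-0.002, 0.0, -1.0]]
ft_force: [0.0, -0.6, -1.1]
width: 0.0133
finger_force: 55.0
```

```bash
python3 - <<'E'
from h import *
shot('wrist','w12');pies('w12')
x=np.array([.6617,.0552]);print('pieB car',(x-C)@CX,(x-C)@CN)
rackgoal(.435,.404,.100)
E
```

```text
pieB car 0.023989800377868513 0.04711071510633241
t 26.8 rot [0.    0.003 0.134] xyz [-0.656 -1.446  0.014]
```

play_rows(rot=[[0,0.003,0.067],[0,0,0.067],[0,0,0],[0,0,0],[0,0,0],[0,0,0],[0,0,0],[0,0,0]], xyz=[[0,0,0],[0,0,0],[-0.1,-0.2,0],[-0.1,-0.22,0],[-0.1,-0.22,0],[-0.1,-0.22,0],[-0.1,-0.22,0],[-0.1,-0.22,0]], hand=[0,0,0,0,0,0,0,0])

```text
t: 27.8
ee_pos: [0.379, 0.3379, 0.307]
tcp_rot: [[0.994, -0.108, 0.001], [-0.108, -0.994, 0.0], [0.001, -0.0, -1.0]]
ft_force: [1.5, -0.9, -0.6]
width: 0.0134
finger_force: 55.0
```

play_rows(rot=[[0,0,0],[0,0,0],[0,0,0],[0,0,0],[0,0,0],[0,0,0],[0,0,0],[0,0,0]], xyz=[[-0.04,-0.1,0.014],[-0.02,-0.046,0],[0,0,0],[0,0,0],[0,0,0],[0,0,0],[0,0,0],[0,0,0]], hand=[0,0,0,0,0,0,0,0])

```text
t: 28.8
ee_pos: [0.3709, 0.3666, 0.304]
tcp_rot: [[0.994, -0.107, 0.001], [-0.107, -0.994, -0.0], [0.001, 0.0, -1.0]]
ft_force: [-0.6, 0.8, -1.3]
width: 0.0135
finger_force: 55.0
```

```bash
python3 - <<'E'
from h import *
shot('wrist','w13');pies('w13')
rackgoal(.435,.404,.100);print(r.sense()['ee_pos'][:2]@EN)
p,d,c=load('w13','wrist');W=cloud(d,c);Z=W[...,2];s=W[...,:2]@EX;n=W[...,:2]@EN
for y in(-.02,0,.02):
    m=(abs(Z-.103)<.008)&(abs(n-.404-y)<.008)&(s>.40)&(s<.48);print('prong',np.median(n[m]).round(4),np.median(Z[m]).round(4),s[m].max())
hsv=cv2.cvtColor(p,cv2.COLOR_RGB2HSV)
m=(Z>.033)&(Z<.042)&(hsv[...,1]<60)&(s<.62)&(n>.3);print('wire phase',(np.angle(np.exp(2j*np.pi*n[m]/.02).mean())/2/np.pi*.02))
E
```

```text
t 28.85 rot [ 0.    -0.001 -0.001] xyz [0.004 0.    0.   ]
0.4040055154898562
prong 0.3843 0.1031 0.4665438187270063
prong 0.404 0.1031 0.46623433789273877
prong 0.424 0.1031 0.4665547852785979
wire phase -0.005605342892956871
```

Prongs are centred in the channels (n 0.384, 0.404, 0.424). Dropping in.

play_rows(rot=[[0,0,0],[0,0,0],[0,0,0],[0,0,0],[0,0,0],[0,0,0],[0,0,0],[0,0,0]], xyz=[[0,0,0.06],[0,0,0.1],[0,0,0.1],[0,0,0.06],[0,0,0.025],[0,0,0],[0,0,0],[0,0,0]], hand=[0,0,0,0,0,0,0,0])

```text
t: 29.85
ee_pos: [0.371, 0.3668, 0.2356]
tcp_rot: [[0.994, -0.106, 0.001], [-0.106, -0.994, 0.001], [0.001, -0.001, -1.0]]
ft_force: [-0.6, -0.6, -1.4]
width: 0.0138
finger_force: 55.0
```

```bash
python3 - <<'E'
from h import *
print(r.sense()['ft_force']);rackgoal(.5075,.4042,.031)
E
```

```text
[-0.55200021 -0.62122762 -1.35169718]
t 29.85 rot [-0.001 -0.002 -0.   ] xyz [ 0.365 -0.     0.003]
```

play_rows(rot=[[0,-0.002,0],[0,0,0],[0,0,0],[0,0,0],[0,0,0],[0,0,0],[0,0,0],[0,0,0]], xyz=[[0.04,0,0.003],[0.07,0,0],[0.07,0,0],[0.07,0,0],[0.06,0,0],[0.04,0,0],[0.015,0,0],[0,0,0]], hand=[0,0,0,0,0,0,0,0])

```text
t: 30.85
ee_pos: [0.4434, 0.3589, 0.2343]
tcp_rot: [[0.994, -0.107, -0.001], [-0.107, -0.994, -0.0], [-0.001, 0.0, -1.0]]
ft_force: [-0.1, 0.8, -1.3]
width: 0.0136
finger_force: 55.0
```

```bash
python3 - <<'E'
from h import *
shot('wrist','w14');pies('w14');print(r.sense()['ft_force']);rackgoal(.5075,.4042,.031)
E
```

```text
pie px [259.  51.] [112. 115.] at [0.5502 0.3563 0.0628] s,n 0.5092 0.4127
[-0.25304886  0.24883803 -1.00060495]
t 30.9 rot [ 0.001  0.002 -0.   ] xyz [ 0.002 -0.001 -0.003]
```

play_rows(rot=[[0,0,0],[0,0,0],[0,0,0],[0,0,0],[0,0,0],[0,0,0],[0,0,0],[0,0,0]], xyz=[[0,0,-0.02],[0,0,-0.03],[0,0,-0.06],[0,0,-0.09],[0,0,-0.1],[0,0,-0.1],[0,0,-0.07],[0,0,-0.03]], hand=[0,0,0,0,0,0,0,0])

```text
t: 31.9
ee_pos: [0.4436, 0.359, 0.3358]
tcp_rot: [[0.994, -0.106, 0.001], [-0.106, -0.994, 0.001], [0.001, -0.001, -1.0]]
ft_force: [-1.0, 0.3, -1.3]
width: 0.0138
finger_force: 55.0
```

```bash
python3 - <<'E'
from h import *
shot('wrist','w15');pies('w15');s=r.sense();print(s['ft_force'],s['ee_pos'][2]-.201);cargoal(.022,-.05,.13)
E
```

```text
pie px [260.  52.] [106. 113.] at [0.5518 0.3567 0.1575] s,n 0.5107 0.4133
[ 0.06918226  0.79979229 -1.99134418] 0.13492240258134364
t 31.95 rot [-0.002 -0.002 -0.134] xyz [0.613 1.964 0.01 ]
```

View pics/w15.png

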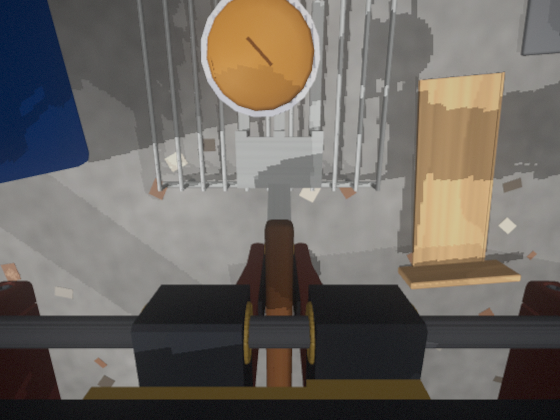

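The pie sits flat on the lifter at (260,52). Carrying it to the right place.

play_rows(rot=[[0,-0.002,-0.067],[0,0,-0.067],[0,0,0],[0,0,0],[0,0,0],[0,0,0],[0,0,0],[0,0,0]], xyz=[[0,0,0],[0,0,0],[0.02,0.05,0],[0.03,0.1,0],[0.05,0.15,0],[0.055,0.18,0],[0.055,0.18,0],[0.055,0.18,0]], hand=[0,0,0,0,0,0,0,0])

```text
t: 32.95
ee_pos: [0.4904, 0.1866, 0.3342]
tcp_rot: [[0.999, -0.037, -0.002], [-0.037, -0.999, -0.0], [-0.002, 0.0, -1.0]]
ft_force: [0.9, 0.7, -2.1]
width: 0.0136
finger_force: 55.0
```

play_rows(rot=[[0,0,0],[0,0,0],[0,0,0],[0,0,0],[0,0,0],[0,0,0],[0,0,0],[0,0,0]], xyz=[[0.055,0.18,0],[0.055,0.18,0],[0.055,0.18,0],[0.055,0.18,0],[0.055,0.18,0],[0.04,0.12,0],[0.03,0.07,0],[0,0.03,0]], hand=[0,0,0,0,0,0,0,0])

```text
t: 33.95
ee_pos: [0.551, -0.0384, 0.3341]
tcp_rot: [[0.999, -0.038, -0.002], [-0.038, -0.999, 0.0], [-0.002, -0.0, -1.0]]
ft_force: [0.3, 0.1, -2.2]
width: 0.0134
finger_force: 55.0
```

```bash
python3 - <<'E'
from h import *
shot('wrist','w16');cargoal(.022,-.05,.031);pies('w16')
E
```

```text
t 34.0 rot [ 0.     0.004 -0.001] xyz [ 0.004 -0.002  0.495]
pie px [278. 367.] [21. 46.] at [ 0.5014 -0.0358  0.1791] s,n 0.5023 0.0177
pie px [533. 174.] [ 58. 135.] at [ 0.5689 -0.288   0.0139] s,n 0.5962 -0.2259
pie px [160.  80.] [59. 67.] at [0.6629 0.0531 0.0466] s,n 0.6535 0.1232
pie px [260.  52.] [106. 113.] at [ 0.6586 -0.0335  0.1555] s,n 0.6584 0.0366
```

play_rows(rot=[[0,0.003,0],[0,0,0],[0,0,0],[0,0,0],[0,0,0],[0,0,0],[0,0,0],[0,0,0]], xyz=[[0.004,-0.002,0.04],[0,0,0.08],[0,0,0.12],[0,0,0.12],[0,0,0.08],[0,0,0.04],[0,0,0.015],[0,0,0]], hand=[0,0,0,0,0,0,0,0])

```text
t: 35.0
ee_pos: [0.5521, -0.0369, 0.2355]
tcp_rot: [[0.999, -0.036, 0.001], [-0.036, -0.999, -0.0], [0.001, 0.0, -1.0]]
ft_force: [0.5, -0.4, -1.6]
width: 0.0132
finger_force: 55.0
```

```bash
python3 - <<'E'
from h import *
print(r.sense()['ft_force']);cargoal(.022,-.05,.013)
E
```

```text
[ 0.46227077 -0.37928684 -1.62964888]
t 35.0 rot [ 0.    -0.001  0.   ] xyz [-0.002  0.005  0.092]
```

play_rows(rot=[[0,0,0],[0,0,0],[0,0,0],[0,0,0],[0,0,0],[0,0,0],[0,0,0],[0,0,0]], xyz=[[0,0.005,0.02],[0,0,0.02],[0,0,0.02],[0,0,0.02],[0,0,0.01],[0,0,0],[0,0,0],[0,0,0]], hand=[0,0,0,0,0,0,0,0])

```text
t: 36.0
ee_pos: [0.5519, -0.0379, 0.2173]
tcp_rot: [[0.999, -0.037, 0.0], [-0.037, -0.999, 0.0], [0.0, -0.0, -1.0]]
ft_force: [-0.7, 0.2, -1.1]
width: 0.0137
finger_force: 55.0
```

```bash
python3 - <<'E'
from h import *
print(r.sense()['ft_force']);cargoal(.022,-.05,.013);shot('wrist','w17');pies('w17')
E
```

```text
[-0.74339999  0.15066951 -1.09077889]
t 36.0 rot [-0.    -0.001  0.   ] xyz [-0.001  0.     0.002]
pie px [278. 368.] [24. 46.] at [ 0.5021 -0.0352  0.0621] s,n 0.5029 0.0184
pie px [259.  50.] [113. 115.] at [ 0.659  -0.033   0.0468] s,n 0.6588 0.0372
pie px [67. 51.] [105. 126.] at [0.6619 0.0522 0.0467] s,n 0.6527 0.1222
```

play_rows(rot=[[0,0,0],[0,0,0],[0,0,0],[0,0,0],[0,0,0],[0,0,0],[0,0,0],[0,0,0]], xyz=[[-0.03,0,0],[-0.06,0,0],[-0.08,0,0],[-0.1,0,0],[-0.1,0,0],[-0.05,0,0],[0,0,-0.05],[0,0,-0.1]], hand=[0,0,0,0,0,0,0,0])

```text
t: 37.05
ee_pos: [0.4683, -0.0349, 0.2477]
tcp_rot: [[0.999, -0.037, -0.0], [-0.037, -0.999, 0.0], [-0.0, -0.0, -1.0]]
ft_force: [0.8, 0.2, -0.7]
width: 0.0138
finger_force: 55.0
```

play_rows(rot=[[0,0,0],[0,0,0],[0,0,0],[0,0,0],[0,0,0],[0,0,0],[0,0,0],[0,0,0]], xyz=[[0,0,-0.15],[0,0,-0.15],[0,0,0],[0,0,0],[0,0,0],[0,0,0],[0,0,0],[0,0,0]], hand=[0,0,0,0,0,0,0,0])

```text
t: 38.05
ee_pos: [0.4679, -0.0348, 0.3069]
tcp_rot: [[0.999, -0.037, -0.001], [-0.037, -0.999, 0.0], [-0.001, -0.0, -1.0]]
ft_force: [-0.2, -0.5, -0.6]
width: 0.0138
finger_force: 55.0
```

```bash
python3 - <<'E'
from h import *
goal(.385,.18,.26,-1.13)
E
```

```text
t 38.05 rot [-0.     0.001 -0.032] xyz [-0.436 -1.066  0.235]
```

play_rows(rot=[[0,0.001,-0.032],[0,0,0],[0,0,0],[0,0,0],[0,0,0],[0,0,0],[0,0,0],[0,0,0]], xyz=[[0,0,0],[-0.08,-0.2,0],[-0.08,-0.2,0],[-0.08,-0.2,0],[-0.08,-0.2,0],[-0.08,-0.2,0],[-0.036,-0.066,0.1],[0,0,0.1]], hand=[0,0,0,0,0,0,0,0])

```text
t: 39.05
ee_pos: [0.3846, 0.1812, 0.267]
tcp_rot: [[1.0, -0.017, 0.002], [-0.017, -1.0, 0.001], [0.002, -0.001, -1.0]]
ft_force: [-0.7, -1.3, -0.6]
width: 0.0139
finger_force: 55.0
```

```bash
python3 - <<'E'
from h import *
shot('wrist','w18');goal(.385,.18,.2069,-1.13)
E
```

```text
t 39.1 rot [0.002 0.003 0.004] xyz [0.005 0.002 0.291]
```

View pics/w18.png

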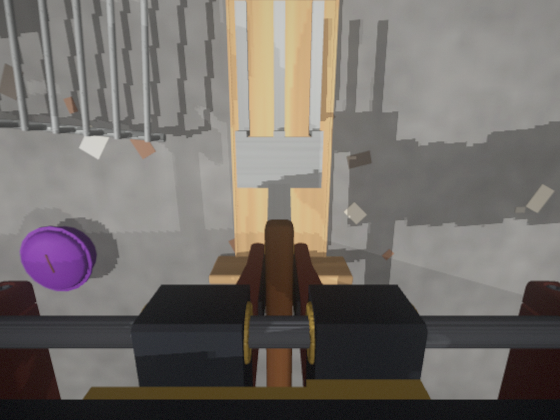

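The lifter is above the rest and in line with it. Lowering.

play_rows(rot=[[0.002,0.003,0.004],[0,0,0],[0,0,0],[0,0,0],[0,0,0],[0,0,0],[0,0,0],[0,0,0]], xyz=[[0.004,0.002,0.06],[0,0,0.1],[0,0,0.07],[0,0,0.03],[0,0,0.02],[0,0,0],[0,0,0],[0,0,0]], hand=[0,0,0,0,0,0,0,0])

```text
t: 40.1
ee_pos: [0.386, 0.1797, 0.2115]
tcp_rot: [[1.0, -0.022, 0.003], [-0.022, -1.0, 0.001], [0.003, -0.001, -1.0]]
ft_force: [0.5, 0.2, -0.7]
width: 0.0137
finger_force: 55.0
```

```bash
python3 - <<'E'
from h import *
print(r.sense()['ft_force']);goal(.385,.18,.2069,-1.13)
E
```

```text
[ 0.50658933  0.17293728 -0.72249421]
t 40.1 rot [-0.003 -0.005 -0.004] xyz [-0.005 -0.001  0.023]
```

play_rows(rot=[[-0.003,-0.005,-0.004],[0,0,0],[0,0,0],[0,0,0],[0,0,0],[0,0,0],[0,0,0],[0,0,0]], xyz=[[-0.005,0,0.01],[0,0,0.01],[0,0,0],[0,0,0],[0,0,0],[0,0,0],[0,0,0],[0,0,0]], hand=[0,0,0,0,0,0,0,0])

```text
t: 41.1
ee_pos: [0.3849, 0.1797, 0.2071]
tcp_rot: [[1.0, -0.02, -0.001], [-0.02, -1.0, -0.0], [-0.001, 0.001, -1.0]]
ft_force: [0.3, 0.8, -0.7]
width: 0.0138
finger_force: 55.0
```

```bash
python3 - <<'E'
from h import *
print(r.sense()['ft_force']);goal(.385,.18,.2069,-1.13)
E
```

```text
[ 0.29388732  0.78027333 -0.71860786]
t 41.1 rot [ 0.001  0.001 -0.   ] xyz [ 0.001 -0.002  0.001]
```

Back on its pose. Releasing (part-open) and rising.

play_rows(rot=[[0,0,0],[0,0,0],[0,0,0],[0,0,0],[0,0,0],[0,0,0],[0,0,0],[0,0,0]], xyz=[[0,0,0],[0,0,0],[0,0,0],[0,0,-0.1],[0,0,-0.2],[0,0,-0.25],[0,0,-0.25],[0,0,-0.2]], hand=[0.6,0.6,0.6,0.6,0.6,0.6,0.6,0.6])

```text
t: 42.1
ee_pos: [0.3848, 0.1797, 0.4093]
tcp_rot: [[1.0, -0.02, 0.001], [-0.02, -1.0, 0.0], [0.001, -0.0, -1.0]]
ft_force: [1.2, 0.1, 0.1]
width: 0.0529
finger_force: 0.0
```

```bash
python3 - <<'E'
from h import *
shot('wrist','w19')
p,d,c=load('w19','wrist');W=cloud(d,c);Z=W[...,2]
hsv=cv2.cvtColor(p,cv2.COLOR_RGB2HSV);V=hsv[...,2]
m=(Z>.045)&(Z<.058)&(abs(W[...,1]-.18)<.03)&(W[...,0]<.45)&(W[...,0]>.3)&(V<125)
k=W[m];q=cv2.minAreaRect(k[:,:2].astype(np.float32));print('handle',m.sum(),q,k[:,0].max())
m=(Z<.03)&(Z>.003)&(hsv[...,1]<70)&(abs(W[...,1]-.178)<.03)&(W[...,0]>.46)&(W[...,0]<.53);k=W[m];print('prong',np.median(k[:,2]),k.max(0),k.mean(0))
goal(.527,-.36,.42,-4.7)
E
```

```text
handle 1112 ((0.35767829418182373, 0.18044869601726532), (0.013394410721957684, 0.11549121886491776), 88.44518280029297) 0.4153928502307879
prong 0.00569889122771719 [0.52152484 0.20126274 0.00860091] [0.49134031 0.17787437 0.00560487]
t 42.15 rot [-0.006 -0.013  0.119] xyz [ 0.924  2.635 -0.033]
```

play_rows(rot=[[0,-0.01,0.119],[0,0,0],[0,0,0],[0,0,0],[0,0,0],[0,0,0],[0,0,0],[0,0,0]], xyz=[[0,0,0],[0.09,0.25,0],[0.09,0.25,-0.03],[0.09,0.25,-0.03],[0.09,0.25,0],[0.09,0.25,0],[0.09,0.25,0],[0.09,0.25,0]], hand=[1,1,1,1,1,1,1,1])

```text
t: 43.15
ee_pos: [0.482, -0.1811, 0.4184]
tcp_rot: [[0.997, -0.082, -0.006], [-0.082, -0.997, -0.0], [-0.006, 0.001, -1.0]]
ft_force: [0.6, -0.1, -0.0]
width: 0.0877
finger_force: 0.0
```

play_rows(rot=[[0,0,0],[0,0,0],[0,0,0],[0,0,0],[0,0,0],[0,0,0],[0,0,0],[0,0,0]], xyz=[[0.09,0.25,0],[0.09,0.25,0],[0.06,0.2,0],[0.04,0.1,0],[0.02,0.05,0],[0,0,0],[0,0,0],[0,0,0]], hand=[1,1,1,1,1,1,1,1])

```text
t: 44.15
ee_pos: [0.5277, -0.3528, 0.4186]
tcp_rot: [[0.997, -0.081, -0.006], [-0.081, -0.997, -0.0], [-0.006, 0.001, -1.0]]
ft_force: [-0.0, 0.0, 0.4]
width: 0.088
finger_force: 0.0
```

```bash
cat >> h.py <<'E'
def cover(name,zt):
    "buttons and top face of the cover, its top face at height zt"
    p,d,c=load(name,'wrist');W=cloud(d,c);Z=W[...,2];hsv=cv2.cvtColor(p,cv2.COLOR_RGB2HSV)
    m=((abs(Z-zt)<.005)&(hsv[...,1]<40)&(hsv[...,2]>120)).astype(np.uint8);m[290:]=0;m=cv2.morphologyEx(m,cv2.MORPH_CLOSE,np.ones((25,25)))
    k=max(cv2.findContours(m,0,1)[0],key=cv2.contourArea)[:,0];q=cv2.minAreaRect(ray(k[:,0],k[:,1],zt,c)[:,:2].astype(np.float32));print('top',np.round(q[0],4),np.round(q[1],4),round(q[2],2),k.min(0),k.max(0))
    b=((Z>zt+.03)&(Z<zt+.042)&(hsv[...,2]<110)).astype(np.uint8);b[300:]=0;n,l,s,_=cv2.connectedComponentsWithStats(b)
    g=[W[l==i] for i in range(1,n) if s[i,4]>60 and np.hypot(*(W[l==i].mean(0)[:2]-q[0]))<.045];o=[x.mean(0) for x in g]
    print('btn',[x.round(4).tolist() for x in o],[len(x) for x in g])
    if len(o)==2:v=o[0]-o[1];v*=np.sign(v[1]);print('mid',((o[0]+o[1])/2).round(4),'yaw',np.degrees(np.arctan2(-v[0],v[1])).round(2),'apart',np.linalg.norm(v).round(4))
E
python3 - <<'E'
from h import *
shot('wrist','w20');cover('w20',.064);goal(.527,-.36,.3,-4.7)
E
```

```text
top [ 0.5272 -0.3601] [0.1836 0.1551] 85.32 [198 119] [373 256]
btn [] []
t 44.2 rot [0.001 0.011 0.001] xyz [-0.001  0.035  0.593]
```

The cover has not moved (0.5272, -0.3601, yaw -4.7). Descending to pinch.

play_rows(rot=[[0,0.01,0],[0,0,0],[0,0,0],[0,0,0],[0,0,0],[0,0,0],[0,0,0],[0,0,0]], xyz=[[0,0.035,0.1],[0,0,0.2],[0,0,0.2],[0,0,0.15],[0,0,0.1],[0,0,0.04],[0,0,0],[0,0,0]], hand=[1,1,1,1,1,1,1,1])

```text
t: 45.2
ee_pos: [0.5275, -0.3611, 0.2617]
tcp_rot: [[0.997, -0.082, 0.001], [-0.082, -0.997, -0.002], [0.001, 0.002, -1.0]]
ft_force: [0.0, 0.5, 0.5]
width: 0.0879
finger_force: 0.0
```

```bash
python3 - <<'E'
from h import *
shot('wrist','w21');goal(.5273,-.3602,.256,-4.7)
p,d,c=load('w21','wrist');W=cloud(d,c);Z=W[...,2];m=(Z>.092)&(Z<.105)&(np.hypot(W[...,0]-.527,W[...,1]+.36)<.055)
n,l,s,_=cv2.connectedComponentsWithStats(m.astype(np.uint8))
for i in range(1,n):
    if s[i,4]>80:print(s[i],W[l==i].mean(0).round(4),W[l==i].min(0).round(4),W[l==i].max(0).round(4))
E
```

```text
t 45.25 rot [ 0.003 -0.002 -0.   ] xyz [-0.001 -0.004  0.028]
[ 262  241   30   60 1629] [ 0.5283 -0.3602  0.0936] [ 0.5098 -0.3687  0.092 ] [ 0.545  -0.3513  0.0958]
[225 249  19  52 882] [ 0.5309 -0.3386  0.0995] [ 0.5167 -0.343   0.092 ] [ 0.5423 -0.3326  0.1023]
[310 249  20  52 883] [ 0.5273 -0.3819  0.0995] [ 0.5121 -0.3877  0.092 ] [ 0.5387 -0.3771  0.1026]
[170 251  28  49 484] [ 0.5362 -0.3158  0.0988] [ 0.5211 -0.3183  0.092 ] [ 0.5437 -0.3092  0.105 ]
[359 251  28  49 486] [ 0.5287 -0.4069  0.0988] [ 0.5139 -0.4145  0.0921] [ 0.5356 -0.4038  0.105 ]
```

play_rows(rot=[[0.003,-0.002,0],[0,0,0],[0,0,0],[0,0,0],[0,0,0],[0,0,0],[0,0,0],[0,0,0]], xyz=[[0.001,-0.004,0.028],[0,0,0],[0,0,0],[0,0,0],[0,0,0],[0,0,0],[0,0,0],[0,0,0]], hand=[1,1,0.2,0.2,0.2,0.2,0.2,0.2], grip_force=30)

```text
t: 46.25
ee_pos: [0.5273, -0.36, 0.255]
tcp_rot: [[0.997, -0.082, -0.001], [-0.082, -0.997, 0.001], [-0.001, -0.001, -1.0]]
ft_force: [-0.1, -0.0, 0.5]
width: 0.0353
finger_force: 30.0
```

play_rows(rot=[[0,0,0],[0,0,0],[0,0,0],[0,0,0],[0,0,0],[0,0,0],[0,0,0],[0,0,0]], xyz=[[0,0,-0.05],[0,0,-0.1],[0,0,-0.15],[0,0,-0.2],[0,0,-0.2],[0,0,-0.15],[0,0,-0.1],[0,0,0]], hand=[0.2,0.2,0.2,0.2,0.2,0.2,0.2,0.2])

```text
t: 47.25
ee_pos: [0.5277, -0.3602, 0.4479]
tcp_rot: [[0.997, -0.082, 0.002], [-0.082, -0.997, -0.002], [0.003, 0.002, -1.0]]
ft_force: [-0.0, -0.5, -3.8]
width: 0.0354
finger_force: 30.0
```

```bash
python3 - <<'E'
from h import *
s=r.sense();print(s['ft_force'],s['width'],s['ee_pos']);goal(.636,.009,.42,-2.1)
E
```

```text
[-0.04240718 -0.50584013 -3.80104337] 0.035401373932092424 [ 0.52767462 -0.36024744  0.44787553]
t 47.25 rot [ 0.003 -0.005 -0.087] xyz [ 0.474 -1.865  0.139]
```

play_rows(rot=[[0.003,-0.004,-0.087],[0,0,0],[0,0,0],[0,0,0],[0,0,0],[0,0,0],[0,0,0],[0,0,0]], xyz=[[0,0,0],[0,-0.15,0],[0,-0.24,0],[0,-0.24,0],[0,-0.24,0],[0,-0.24,0],[0.05,-0.24,0],[0.1,-0.2,0]], hand=[0.2,0.2,0.2,0.2,0.2,0.2,0.2,0.2])

```text
t: 48.25
ee_pos: [0.5682, -0.0497, 0.4449]
tcp_rot: [[0.999, -0.036, -0.005], [-0.036, -0.999, 0.003], [-0.005, -0.003, -1.0]]
ft_force: [0.5, 0.0, -3.5]
width: 0.0355
finger_force: 30.0
```

play_rows(rot=[[0,0,0],[0,0,0],[0,0,0],[0,0,0],[0,0,0],[0,0,0],[0,0,0],[0,0,0]], xyz=[[0.13,-0.16,0],[0.12,-0.1,0.02],[0.05,-0.05,0.05],[0.02,-0.01,0.06],[0,0,0],[0,0,0],[0,0,0],[0,0,0]], hand=[0.2,0.2,0.2,0.2,0.2,0.2,0.2,0.2])

```text
t: 49.25
ee_pos: [0.635, 0.0099, 0.42]
tcp_rot: [[0.999, -0.037, -0.003], [-0.037, -0.999, 0.003], [-0.003, -0.003, -1.0]]
ft_force: [-0.7, 0.4, -3.5]
width: 0.0356
finger_force: 30.0
```

```bash
python3 - <<'E'
from h import *
s=r.sense();print(s['ft_force'],s['width']);goal(.636,.009,.252,-2.1)
shot('wrist','w22')
p,d,c=load('w22','wrist');W=cloud(d,c);Z=W[...,2];zt=s['ee_pos'][2]-.163-.028
hsv=cv2.cvtColor(p,cv2.COLOR_RGB2HSV)
cover('w22',zt)
# hooks and plate
for y in(.112,-.094):
    m=(abs(W[...,1]-y)<.02)&(Z>.066)&(Z<.075)&(abs(W[...,0]-.636)<.03);print('hook',m.sum(),W[m].mean(0).round(4) if m.any() else '')
E
```

```text
[-0.70648617  0.43536388 -3.53119202] 0.035572998852234784
t 49.25 rot [-0.005  0.005 -0.001] xyz [0.005 0.004 0.84 ]
top [0.6768 0.0105] [0.1859 0.0717] 87.48 [107 119] [450 245]
btn [[0.6402, 0.0261, 0.2652], [0.6391, -0.0051, 0.2652]] [994, 1002]
mid [0.6396 0.0105 0.2652] yaw -2.05 apart 0.0312
hook 0 
hook 0
```

View pics/w22.png

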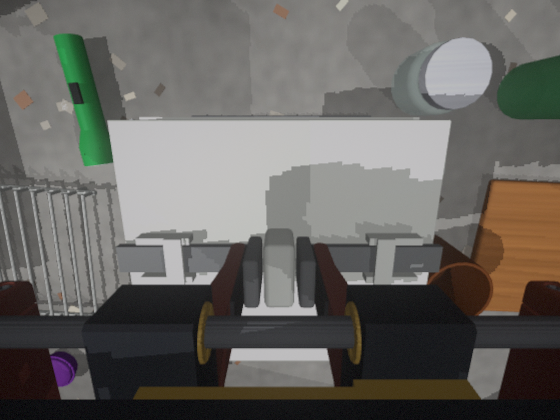

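The cover hangs level over the carrier. Lowering in stages with a pose check.

play_rows(rot=[[-0.005,0.005,0],[0,0,0],[0,0,0],[0,0,0],[0,0,0],[0,0,0],[0,0,0],[0,0,0]], xyz=[[0.005,0.004,0.05],[0,0,0.1],[0,0,0.15],[0,0,0.15],[0,0,0.08],[0,0,0.03],[0,0,0],[0,0,0]], hand=[0.2,0.2,0.2,0.2,0.2,0.2,0.2,0.2])

```text
t: 50.3
ee_pos: [0.6364, 0.0094, 0.3085]
tcp_rot: [[0.999, -0.037, 0.001], [-0.037, -0.999, -0.0], [0.001, -0.0, -1.0]]
ft_force: [0.9, -0.7, -4.1]
width: 0.0359
finger_force: 30.0
```

```bash
python3 - <<'E'
from h import *
s=r.sense();print(s['ft_force'],s['width']);goal(.636,.0089,.249,-2.1)
E
```

```text
[ 0.87187766 -0.69350974 -4.10300087] 0.03590898220174935
t 50.3 rot [-0.    -0.002  0.   ] xyz [-0.002  0.003  0.298]
```

play_rows(rot=[[0,-0.002,0],[0,0,0],[0,0,0],[0,0,0],[0,0,0],[0,0,0],[0,0,0],[0,0,0]], xyz=[[-0.002,0.003,0.02],[0,0,0.04],[0,0,0.05],[0,0,0.05],[0,0,0.03],[0,0,0.01],[0,0,0],[0,0,0]], hand=[0.2,0.2,0.2,0.2,0.2,0.2,0.2,0.2])

```text
t: 51.3
ee_pos: [0.6356, 0.0088, 0.2678]
tcp_rot: [[0.999, -0.037, -0.001], [-0.037, -0.999, 0.0], [-0.001, 0.0, -1.0]]
ft_force: [-0.4, 1.0, -4.0]
width: 0.0357
finger_force: 30.0
```

```bash
python3 - <<'E'
from h import *
s=r.sense();print(s['ft_force'],s['width']);goal(.636,.0089,.2485,-2.1)
E
```

```text
[-0.43269212  0.9840166  -3.99107832] 0.03566395139165133
t 51.3 rot [0.    0.003 0.   ] xyz [ 0.002 -0.     0.096]
```

play_rows(rot=[[0,0.002,0],[0,0,0],[0,0,0],[0,0,0],[0,0,0],[0,0,0],[0,0,0],[0,0,0]], xyz=[[0.001,0,0.02],[0,0,0.03],[0,0,0.03],[0,0,0.015],[0,0,0.007],[0,0,0],[0,0,0],[0,0,0]], hand=[0.2,0.2,0.2,0.2,0.2,0.2,0.2,0.2])

```text
t: 52.3
ee_pos: [0.6356, 0.0088, 0.2471]
tcp_rot: [[0.999, -0.036, -0.001], [-0.036, -0.999, -0.0], [-0.001, 0.0, -1.0]]
ft_force: [0.0, 0.2, -2.7]
width: 0.0354
finger_force: 30.0
```

```bash
python3 - <<'E'
from h import *
s=r.sense();print(s['ft_force'],s['width']);goal(.636,.0089,.247,-2.1)
E
```

```text
[ 0.02345705  0.20020047 -2.66974494] 0.03544117589660267
t 52.3 rot [0.    0.001 0.   ] xyz [ 0.002 -0.     0.001]
```

play_rows(rot=[[0,0,0],[0,0,0],[0,0,0],[0,0,0],[0,0,0],[0,0,0],[0,0,0],[0,0,0]], xyz=[[0,0,0.004],[0,0,0],[0,0,0],[0,0,0],[0,0,0],[0,0,0],[0,0,0],[0,0,0]], hand=[0.2,0.2,0.2,1,1,1,1,1])

```text
t: 53.3
ee_pos: [0.6356, 0.0088, 0.2461]
tcp_rot: [[0.999, -0.036, -0.001], [-0.036, -0.999, -0.0], [-0.001, 0.0, -1.0]]
ft_force: [-0.9, 0.4, 0.1]
width: 0.082
finger_force: 0.0
```

```bash
cat > chk.py <<'E'
from h import *
import sys
shot('wrist',sys.argv[1]);p,d,c=load(sys.argv[1],'wrist');W=cloud(d,c);Z=W[...,2]
x=(W[...,:2]-C)@CX;y=(W[...,:2]-C)@CN
for sg in(1,-1):
    m=(Z>.084)&(Z<.097)&(abs(sg*y-.022)<.008)&(abs(x)<.016);print('btn',sg,m.sum(),y[m].mean().round(4),(sg*y[m]).max().round(4))
    m=(Z>.058)&(Z<.066)&(abs(x)<.012)&(sg*y>.06);print(' bolt z',np.median(Z[m]).round(4),'reach seen',(sg*y[m]).max().round(4))
    m=(abs(Z-.056)<.004)&(abs(x-.05)<.02)&(sg*y>.05)&(sg*y<.09);print(' top z',np.median(Z[m]).round(4))
E
python3 chk.py w23; python3 -c "
from h import *
print(r.sense()['ft_force'],r.sense()['width'])"
```

```text
btn 1 957 0.0218 0.0269
 bolt z 0.0629 reach seen 0.1
 top z 0.0558
btn -1 963 -0.0216 0.0268
 bolt z 0.0629 reach seen 0.1
 top z 0.0559
[-0.21863674 -0.60561014 -0.43402245] 0.08580261036909693
```

Cover seated (top at z 56 mm), and both buttons are back out at 26–27 mm. Rising and doing a last check.

play_rows(rot=[[0,0,0],[0,0,0],[0,0,0],[0,0,0],[0,0,0],[0,0,0],[0,0,0],[0,0,0]], xyz=[[0,0,0],[0,0,-0.05],[0,0,-0.15],[0,0,-0.2],[0,0,-0.2],[-0.1,0,-0.2],[-0.2,0,-0.1],[-0.2,0,0]], hand=[1,1,1,1,1,1,1,1])

```text
t: 54.35
ee_pos: [0.5351, 0.0125, 0.429]
tcp_rot: [[0.999, -0.037, 0.004], [-0.037, -0.999, -0.0], [0.004, -0.0, -1.0]]
ft_force: [-0.2, -0.9, 0.4]
width: 0.0876
finger_force: 0.0
```

```bash
python3 chk.py w24; python3 - <<'E'
from h import *
p,d,c=shot('scene','s2');cv2.imwrite('pics/s2b.png',cv2.resize(p[120:360,80:500],None,fx=1.9,fy=1.9)[:,:,::-1])
E
```

```text
btn 1 251 0.0221 0.0269
 bolt z 0.0629 reach seen 0.0978
 top z 0.0558
btn -1 256 -0.0218 0.0266
 bolt z 0.063 reach seen 0.0978
 top z 0.0559
```

View pics/s2b.png

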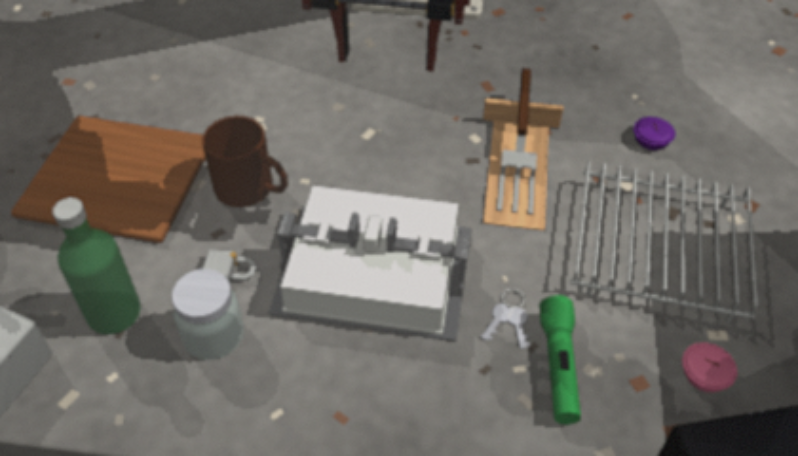

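The cover is closed under both hooks at (285,230) and (465,240). The lifter lies on its rest at (520,150), the rack is empty, and the other things have not moved.

```bash
python3 -c "
from plant import r
print(r.close_job())"
```

```text
the job is handed in; nothing more can be done
None
```

Handed in at about 54 s: both pies are on the carrier's ribs, the lifter is back on its rest, and the cover is on with both bolts sprung out under the hooks.

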